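Seal the push-top canisters and sort out the one that will not hold

ROBOT

A 6-joint arm with a two-finger parallel gripper is mounted at the origin on a cart in front of the work surface, level with it; the furniture and walls round the work are solid. World frame = base frame: x ahead of the robot, y to its left, z up, the work surface at z = 0. Lengths are in mm, angles in rad, forces in N, time in s.
With the tool pointing down it reaches from about 250 to 775 mm from the base axis. Payload 4 kg.
Tool frame: the origin (TCP) lies midway between the tips of the shut fingers; the grasp point (between the pads) lies 19 mm behind it; z points along the fingers, y is the direction in which the jaws open and shut (so a half turn about z gives the same grasp; the last joint's range is limited). The gripper opens to 94 mm and grips with 3 to 60 N. Pads are 16 mm wide; open, the fingers measure 119 mm over their backs; the gripper's body (75 mm by 177 mm) begins 78 mm behind the grasp point.
Start: joints at [-1.237, 0.087, 1.371, -0, 1.684, -0.103], TCP at [232.673, -498.381, 205.506] pointing down, gripper open.
Joint ranges: [-3.1, 3.1], [-0.76, 2.03], [0.27, 2.55], [-1.08, 4.22], [0.17, 2.65], [-2.57, 2.57]. Speed limits (rad/s): [2.79, 2.79, 3.14, 3.14, 3.14, 3.14].

INTERFACE

Orientations are given as a 3x3 rotation matrix whose columns are the frame's x, y, z axes.
In Python, from plant import * gives the robot as it stands. The module is installed in compiled form; this text tells all that it offers.
- The arm moves only by the tool jog_arm, never from a script. Its argument "deltas" is a list of rows, each an object of numbers: "x", "y", "z": the shift along the world's x, y, z in cm; "wx", "wy", "wz": the turn, a rotation vector about the world's x, y, z in degrees; "grip": the closure, from -1 (fully open) to 1 (shut). In form: [{"x": .., "y": .., "z": .., "wx": .., "wy": .., "wz": .., "grip": ..}, ...]. A call has exactly 5 rows; each row shifts and turns the commanded pose from where the row before left it; what a row does not reach is not made up. A row lasts 1/12 s, in which the tool goes at most 41.7 mm and 7.16 degrees, less where a joint would pass 70% of its speed; a pose out of reach is approached as far as the arm can. A call is refused whole if a number of a shift passes 4.17 or a number of a turn 7.16, either way. A call with a gripper value outside its range is refused whole. The fingers move at their own pace and stop on an object; "squeeze" is the grip in N (left out, the last holds). Time passes only in rows, so rows that do not move let the fingers close, or fill a call up. It gives the time, the measured TCP pose, the force and the opening at its end, in the units of the state.
- get_obs(): the state, without advancing time (a new reading comes with each control period).
- capture(name): name is "scene" or "top" or "wrist"; returns a dict with "frame" (480x640x3 uint8, red, green, blue), "fx", "fy", "cx", "cy" (pixels), "eye" and "orientation" of the camera in the world; the wrist camera has in their place "tool_from_camera" (4x4, takes a point from camera to tool coordinates, whose origin is the TCP and whose axes are the flange's). Camera axes: x right, y up, looking along -z (the intrinsics and any distortion apply to the point x, -y, -z); pixel columns grow to the right and rows downward; lengths in mm; the calibration is good to about 2 mm. A picture is of the moment at which its call begins: read the wrist's pose just before it. There is no depth.
- hand_in(): hands the job in, once; it reports no verdict.
The state is a dict: "time": time; "joints": joint angles; "joint_vel": joint speeds; "effort": joint torques, N m; "ee_pos": TCP position; "ee_rot": TCP orientation; "wrist_force": force on the tool from outside, world axes, zero at the start; "wrist_torque": the same for the moment, N m; "gripper_width": opening from 0.0 (shut) to 1.0 (fully open).
Only numpy, scipy, OpenCV 4.12 (cv2) and the standard library are available. Lean on these libraries where they do the work, as an engineer would, in place of code of your own. Each camera call takes 0.05 s, during which the arm holds its last target.

TASK

Seal the canisters in the sloping rack: push each one's button fully down and let go, and see whether it stays down. Leave those that stay down where they are in the rack; a canister whose button comes back up does not seal, so draw it out of the rack and stand it gently upright on the chopping board, without dropping it or knocking anything over, and leave everything else where it stands.

Things in the scene. Friction and masses are not known exactly. Their poses are not given: they have to be found in the camera images.
- canister_a: Canister a, one of three alike, loose, 0.15 to 0.3 kg: round metal body 52 mm across, 92 mm tall; fixed black lid, 54 mm across, 92 to 118 mm up; round grey button, 34 mm across, in mid-lid, its flat top 134 mm up when raised, 122 mm when down. Origin: centre of the underside; z: up its axis through the button. Starts in any place of the rack, leaning about 28 degrees to the rack's front.
- canister_b: Canister b, one of three alike, loose, 0.15 to 0.3 kg: round metal body 52 mm across, 92 mm tall; fixed black lid, 54 mm across, 92 to 118 mm up; round grey button, 34 mm across, in mid-lid, its flat top 134 mm up when raised, 122 mm when down. Origin: centre of the underside; z: up its axis through the button. Starts in any place of the rack, leaning about 28 degrees to the rack's front.
- canister_c: Canister c, one of three alike, loose, 0.15 to 0.3 kg: round metal body 52 mm across, 92 mm tall; fixed black lid, 54 mm across, 92 to 118 mm up; round grey button, 34 mm across, in mid-lid, its flat top 134 mm up when raised, 122 mm when down. Origin: centre of the underside; z: up its axis through the button. Starts in any place of the rack, leaning about 28 degrees to the rack's front.
- canister_a_button (a joint): Button travel of canister a in m, along the canister's axis: 0 up, 0.012 fully down at a hard stop. The return spring gives 0.6 to 1.1 N; the catch adds about 3 N on the way. A sound button snaps over past 8 mm and stays at 0.012 when let go; one with a worn catch feels much alike on the way down but is back up within 0.5 s of letting go. Only trying tells.
- canister_b_button (a joint): Button travel of canister b in m, along the canister's axis: 0 up, 0.012 fully down at a hard stop. The return spring gives 0.6 to 1.1 N; the catch adds about 3 N on the way. A sound button snaps over past 8 mm and stays at 0.012 when let go; one with a worn catch feels much alike on the way down but is back up within 0.5 s of letting go. Only trying tells.
- canister_c_button (a joint): Button travel of canister c in m, along the canister's axis: 0 up, 0.012 fully down at a hard stop. The return spring gives 0.6 to 1.1 N; the catch adds about 3 N on the way. A sound button snaps over past 8 mm and stays at 0.012 when let go; one with a worn catch feels much alike on the way down but is back up within 0.5 s of letting go. Only trying tells.
- canister_rack: Fixed wooden rack, 235 mm wide. Origin: on the worktop under it; x: front (robot's side) to back; y: to its left; z up. Canisters stand 78 mm apart along y, leaning about 28 degrees toward -x. Measured up their axes: dividers 32 mm, steel front rail 52 mm, back board 58 mm; above, they stand free with 24 mm between lids. Draw one 65 mm along its axis to clear the rack. Cheeks 119 mm high.
- chopping_board: Thick wooden chopping board, 231 mm along its x, 193 mm along its y, 28 mm thick, flat on the worktop at the rack's left; only the salt shaker stands on it. Fixed. Origin: centre of the underside; z up; its top is 28 mm above the worktop. A wall runs close along its left side; behind rack and board a wall cabinet overhangs 0.44 m above the worktop, its front 60 mm or more behind the rack's origin.
- salt_shaker: Salt shaker, 44 mm across, 90 mm tall, upright on the board along its back (+x) edge. Bystander. Origin: centre of the underside.
- spice_thyme: Spice jar with a dark cap, 40 mm across, 105 mm tall, upright beside the rack's right cheek. Bystander. Origin: centre of the underside.
- oak_post_foot (a point): Middle of the square oak post (about 123 x 93 mm, its sides at 45 degrees to the world axes) at worktop height. It runs from floor to ceiling at the worktop's left front corner, to the left of the board; keep the arm clear of it, above all when swinging over to the rack from the hob side.

How it is judged (in metres and radians):
At the end, for the whole second after the job is handed in: The canister whose button will not stay down stands on the board, within 6 degrees of upright, foot centre within 100 mm (board x) and 80 mm (board y) of its centre, at rest, button up (under 3 mm); the others are within 20 mm of their starts in the rack, buttons latched (over 10 mm) (((x of canister_a in the frame of chopping_board between -0.1 and 0.1 m and y of canister_a in the frame of chopping_board between -0.08 and 0.08 m and height (world z) of canister_a between 0.022 and 0.036 m and angle between canister_a's own z axis and vertical below 0.1 rad and linear speed of canister_a below 0.03 m/s and value of joint canister_a_button below 0.003 m and distance of each of canister_b, canister_c from where it was at the start of the episode below 0.02 m and value of joint each of canister_b_button, canister_c_button above 0.01 m and angle between each of canister_b, canister_c's own z axis and vertical below 0.62 rad) or (x of canister_b in the frame of chopping_board between -0.1 and 0.1 m and y of canister_b in the frame of chopping_board between -0.08 and 0.08 m and height (world z) of canister_b between 0.022 and 0.036 m and angle between canister_b's own z axis and vertical below 0.1 rad and linear speed of canister_b below 0.03 m/s and value of joint canister_b_button below 0.003 m and distance of each of canister_a, canister_c from where it was at the start of the episode below 0.02 m and value of joint each of canister_a_button, canister_c_button above 0.01 m and angle between each of canister_a, canister_c's own z axis and vertical below 0.62 rad) or (x of canister_c in the frame of chopping_board between -0.1 and 0.1 m and y of canister_c in the frame of chopping_board between -0.08 and 0.08 m and height (world z) of canister_c between 0.022 and 0.036 m and angle between canister_c's own z axis and vertical below 0.1 rad and linear speed of canister_c below 0.03 m/s and value of joint canister_c_button below 0.003 m and distance of each of canister_a, canister_b from where it was at the start of the episode below 0.02 m and value of joint each of canister_a_button, canister_b_button above 0.01 m and angle between each of canister_a, canister_b's own z axis and vertical below 0.62 rad))); the robot touches nothing.
It fails at once if a canister is let go in the air: out of the rack, in no contact with the gripper and its foot more than 15 mm above the board's top ((height (world z) of canister_a above 0.043 m and distance of canister_a from where it was at the start of the episode above 0.075 m and contact force between the fingers and canister_a below 0.05 N) or (height (world z) of canister_b above 0.043 m and distance of canister_b from where it was at the start of the episode above 0.075 m and contact force between the fingers and canister_b below 0.05 N) or (height (world z) of canister_c above 0.043 m and distance of canister_c from where it was at the start of the episode above 0.075 m and contact force between the fingers and canister_c below 0.05 N)).
It fails at once if a canister is knocked over (leans more than 65 degrees) (angle between any of canister_a, canister_b, canister_c's own z axis and vertical above 1.13 rad).
It fails at once if the salt shaker or the spice jar beside the rack is shifted by more than 25 mm (distance of any of salt_shaker, spice_thyme from where it was at the start of the episode above 0.025 m).
It also fails if it takes over 64 s, if anything falls off the work surface, if the arm or the gripper's body presses on something with over 40 N, if the wrist force passes 120 N, or if a joint passes its speed limit or range.

## Working session

There is one attempt and no reset: what is moved stays moved. The work goes in short steps, Python scripts to look and compute and a tool call to move; the robot and the scene stay as the last step left them, time stands still between calls to the robot, and variables do not carry over. Pictures are saved under pics/ and viewed, and the job is handed in when it is done.

Besides the shell and the picture viewer there is one more tool, called after "Request:" as name(argument=value, ...) on one line, values as JSON. jog_arm: Moves the arm, as the interface text tells. Its arguments: {"type":"object","properties":{"deltas":{"type":"array","items":{"type":"object","properties":{"x":{"type":"number"},"y":{"type":"number"},"z":{"type":"number"},"wx":{"type":"number"},"wy":{"type":"number"},"wz":{"type":"number"},"grip":{"type":"number"}}}},"squeeze":{"type":"number"}},"required":["deltas"]}

```bash
mkdir -p pics; python3 - <<'E'
from plant import *
import cv2
o=get_obs(); print(o)
for n in ["scene","top","wrist"]:
    c=capture(n); cv2.imwrite(f"pics/{n}0.png",c["frame"][:,:,::-1])
    print({k:v for k,v in c.items() if k!="frame"})
E
```

```text
{'time': 0.0, 'joints': array([-1.23710146e+00,  8.79043376e-02,  1.37224656e+00,  1.71441273e-05,
        1.68358411e+00, -1.03065350e-01]), 'joint_vel': array([-9.45690195e-04,  6.88804483e-05,  1.59608322e-03, -1.30159132e-03,
        2.51907151e-03, -2.34406870e-04]), 'effort': array([ 7.75718809e-05, -3.40184927e+01, -3.02426863e+01,  7.18874834e-02,
        3.30779341e-02, -1.73894668e-04]), 'ee_pos': array([ 232.4919475 , -497.84218858,  204.33576683]), 'ee_rot': array([[ 9.06126138e-01,  4.23007035e-01, -6.85604165e-04],
       [ 4.23007524e-01, -9.06123896e-01,  2.02976116e-03],
       [ 2.37360931e-04, -2.12923536e-03, -9.99997705e-01]]), 'wrist_force': array([ 0.61937206, -0.11748103, -0.28691444]), 'wrist_torque': array([0.03123906, 0.05957058, 0.0131571 ]), 'gripper_width': 0.9977773326031449}
{'fx': 575.4943506870618, 'fy': 575.4943506870618, 'cx': 323.06981458859065, 'cy': 243.71932831858885, 'eye': array([ -183.28112125, -1094.55463206,  1017.48025719]), 'orientation': array([[ 0.79533152,  0.36546849, -0.48361199],
       [-0.60617139,  0.48214944, -0.63252522],
       [ 0.00200521,  0.796219  ,  0.60500519]])}
{'fx': 542.6826608438606, 'fy': 542.6826608438606, 'cx': 327.2730653864198, 'cy': 240.06092446639786, 'eye': array([ 399.34326138, -144.22171639, 1451.04017937]), 'orientation': array([[ 0.02686731,  0.99633166, -0.08124887],
       [-0.99950042,  0.02812808,  0.01441268],
       [ 0.01664518,  0.08082105,  0.99658963]])}
{'fx': 396.2378939031021, 'fy': 396.2378939031021, 'cx': 314.30667444099765, 'cy': 238.96785264084102, 'tool_from_camera': array([[-3.02127864e-04,  9.65711490e-01,  2.59617464e-01,
         7.51848892e+01],
       [ 9.99999826e-01,  4.23376838e-04, -4.11112811e-04,
        -8.22901039e-01],
       [-5.06932386e-04,  2.59617295e-01, -9.65711449e-01,
        -1.79375801e+02],
       [ 0.00000000e+00,  0.00000000e+00,  0.00000000e+00,
         1.00000000e+00]])}
```

View pics/scene0.png

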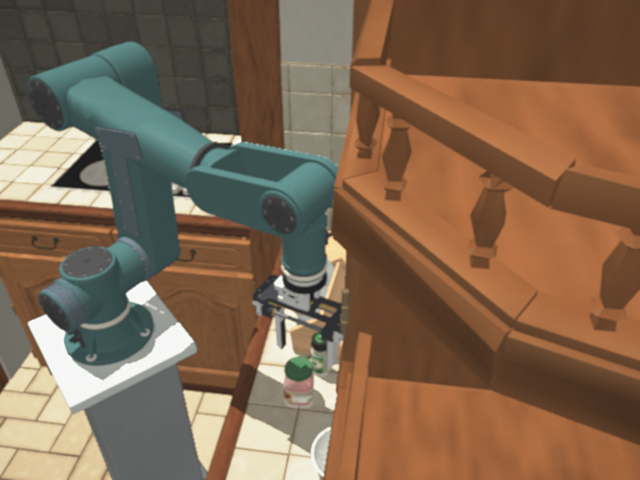

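View pics/top0.png

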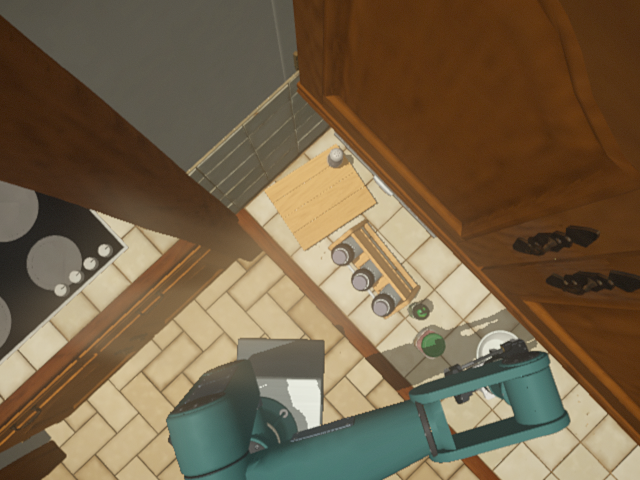

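```bash
python3 - <<'E'
import cv2
im=cv2.imread("pics/top0.png")
cv2.imwrite("pics/top0c.png",cv2.resize(im[140:350,240:480],None,fx=3.3,fy=2.85*3.3/2.85*0.86,interpolation=cv2.INTER_CUBIC))
cv2.imwrite("pics/top0c.png",cv2.resize(im[140:330,240:470],None,fx=3,fy=3,interpolation=cv2.INTER_CUBIC))
E
```

```text
(no output)
```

View pics/top0c.png

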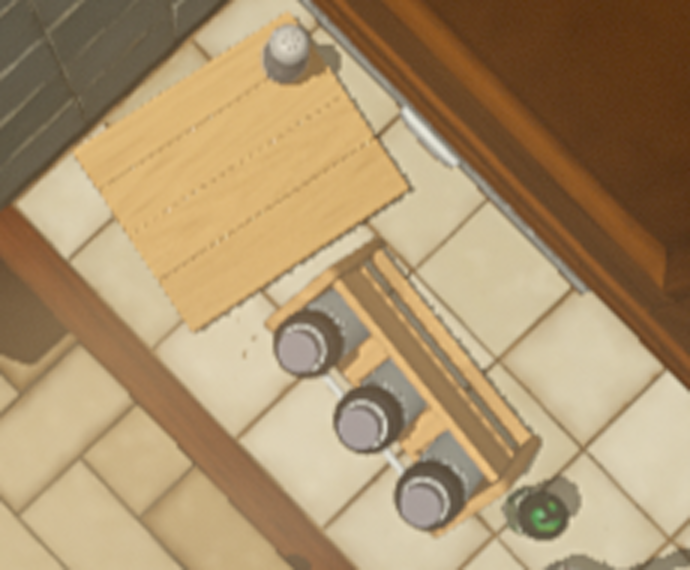

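View pics/wrist0.png

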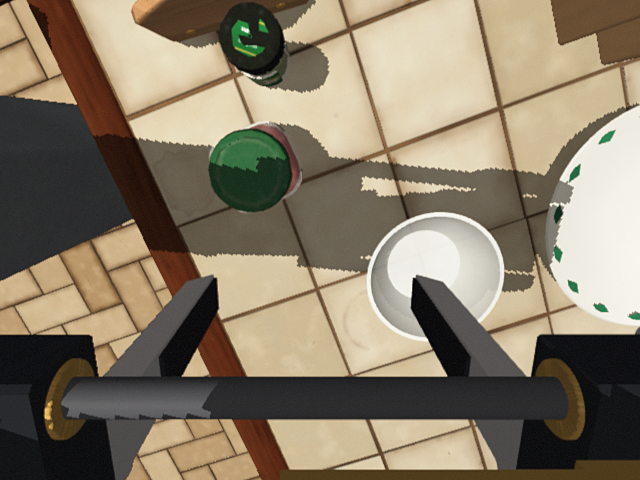

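```bash
cat > h.py <<'E'
import numpy as np, cv2
from plant import *
def ray(c,u,v,T=None):
    d=np.array([(u-c["cx"])/c["fx"],-(v-c["cy"])/c["fy"],-1.0])
    if "eye" in c: R=np.array(c["orientation"]);e=np.array(c["eye"])
    else:
        M=T@c["tool_from_camera"];R=M[:3,:3];e=M[:3,3]
    d=R@d; return e,d/np.linalg.norm(d)
def onz(c,u,v,z,T=None):
    e,d=ray(c,u,v,T); return e+d*(z-e[2])/d[2]
def proj(c,p,T=None):
    if "eye" in c: R=np.array(c["orientation"]);e=np.array(c["eye"])
    else:
        M=T@c["tool_from_camera"];R=M[:3,:3];e=M[:3,3]
    q=R.T@(np.array(p)-e); return np.array([c["cx"]+c["fx"]*q[0]/-q[2],c["cy"]-c["fy"]*q[1]/-q[2]])
def tcp():
    o=get_obs();T=np.eye(4);T[:3,:3]=o["ee_rot"];T[:3,3]=o["ee_pos"];return T,o
def tri(a,b):
    (e1,d1),(e2,d2)=a,b
    A=np.stack([d1,-d2],1);s=np.linalg.lstsq(A,e2-e1,rcond=None)[0]
    p,q=e1+d1*s[0],e2+d2*s[1];return (p+q)/2,np.linalg.norm(p-q)
E
python3 - <<'E'
from h import *
c=capture("top");im=c["frame"]
b=np.array([[310,350],[362,426],[425,502]])
for (u,v) in [(300,350),(360,426),(424,502)]:
    U,V=u/3+240,v/3+140
    print(im[int(V),int(U)])
m=cv2.cvtColor(im,cv2.COLOR_RGB2HSV)
mask=((m[...,1]<45)&(m[...,2]>135)&(m[...,0]>90)).astype(np.uint8)
n,l,s,ce=cv2.connectedComponentsWithStats(mask)
for i in range(1,n):
    if s[i,4]>60 and 240<ce[i,0]<480 and 130<ce[i,1]<340: print(s[i],ce[i],[onz(c,*ce[i],z).round(1) for z in(130,145)])
for n_,(u,v) in dict(bTL=(75,152),bT=(290,12),bR=(412,188),bB=(195,330)).items(): print(n_,onz(c,u/3+240,v/3+140,28).round())
for n_,(u,v) in dict(cheekLback=(380,240),cheekLfront=(268,322),cheekRb=(538,440),cheekRf=(436,534)).items(): print(n_,onz(c,u/3+240,v/3+140,110).round())
print("thyme",onz(c,545/3+240,512/3+140,105).round(),"salt",onz(c,290/3+240,42/3+140,118).round())
E
```

```text
[173 161 154]
[171 159 154]
[170 160 155]
bTL [642.   3.  28.]
bT [ 773. -183.   28.]
bR [ 618. -295.   28.]
bB [ 488. -107.   28.]
cheekLback [ 562. -260.  110.]
cheekLfront [ 491. -169.  110.]
cheekRb [ 400. -394.  110.]
cheekRf [ 321. -311.  110.]
thyme [ 341. -401.  105.] salt [ 724. -181.  118.]
```

```bash
python3 - <<'E'
from h import *
c=capture("top");im=c["frame"].astype(int)
mask=((abs(im[...,0]-im[...,2])<30)&(im[...,0]>140)&(im[...,0]<200)).astype(np.uint8)
n,l,s,ce=cv2.connectedComponentsWithStats(mask)
for i in range(1,n):
    if s[i,4]>40 and 240<ce[i,0]<480 and 130<ce[i,1]<340: print(s[i],ce[i].round(1),[onz(c,*ce[i],z).round(1) for z in(130,145)])
E
```

```text
[334 133  59  62 125] [361.9 161.4] [array([ 704.6, -243.8,  130. ]), array([ 701.2, -242.7,  145. ])]
[329 149  13  12  82] [335.8 154.9] [array([ 719.1, -178.8,  130. ]), array([ 715.5, -178.4,  145. ])]
[394 195  41  43 106] [414.6 216. ] [array([ 572.5, -376.3,  130. ]), array([ 570.5, -373.7,  145. ])]
[343 237  19  20 128] [352.8 244.7] [array([ 497.4, -225.9,  130. ]), array([ 496.2, -224.9,  145. ])]
[333 248  16  16 201] [340.  255.9] [array([ 469.1, -195.3,  130. ]), array([ 468.3, -194.8,  145. ])]
[361 260  21  20 133] [371.9 268.4] [array([ 440.9, -273.8,  130. ]), array([ 440.5, -272.4,  145. ])]
[353 273  16  17 193] [359.9 281.4] [array([ 408.6, -245.4,  130. ]), array([ 408.5, -244.2,  145. ])]
[380 284  19  19 140] [390.6 292.4] [array([ 383.9, -320.5,  130. ]), array([ 384.1, -318.5,  145. ])]
[374 299  16  17 200] [380.6 307. ] [array([ 347.9, -296.9,  130. ]), array([ 348.5, -295.1,  145. ])]
```

Request:
jog_arm(deltas=[{"x": 1.5,"y": 2.9,"z": 1.5,"wz": 3,"grip": 1},{"x": 1.5,"y": 2.9,"z": 1.5,"wz": 3,"grip": 1},{"x": 1.5,"y": 2.9,"z": 1,"wz": 3,"grip": 1},{"x": 1.5,"y": 2.9,"z": 1,"wz": 3,"grip": 1},{"x": 1.5,"y": 2.9,"z": 0,"wz": 3,"grip": 1}], squeeze=10)

```text
invalid input at $.deltas[0]: expected keys x, y, z, wx, wy, wz, grip
```

Request:
jog_arm(deltas=[{"x": 1.4,"y": 2.9,"z": 0,"wx": -5.37,"wy": -4.49,"grip": 1},{"x": 1.4,"y": 2.9,"z": 0,"wx": -5.37,"wy": -4.49,"grip": 1},{"x": 1.4,"y": 2.9,"z": -1,"wx": -5.37,"wy": -4.49,"grip": 1},{"x": 1.4,"y": 2.9,"z": -1,"wx": -5.37,"wy": -4.49,"grip": 1},{"x": 1.4,"y": 2.9,"grip": 1}])

```text
invalid input at $.deltas[0]: expected keys x, y, z, wx, wy, wz, grip
```

```bash
cat > snap.py <<'E'
import sys
from h import *
T,o=tcp();c=capture("wrist");cv2.imwrite(f"pics/{sys.argv[1]}.png",c["frame"][:,:,::-1])
np.savez(f"{sys.argv[1]}.npz",T=T)
print(o["time"],o["ee_pos"].round(1),o["ee_rot"].round(3).tolist(),o["joints"].round(2),o["wrist_force"].round(1),o["gripper_width"])
E
python3 snap.py w1
```

```text
0.25 [ 232.6 -498.1  204.9] [[0.906, 0.423, -0.0], [0.423, -0.906, 0.001], [0.0, -0.001, -1.0]] [-1.24  0.09  1.37  0.    1.68 -0.1 ] [ 0.1 -0.3  0.1] 1.0035849546269275
```

View pics/w1.png

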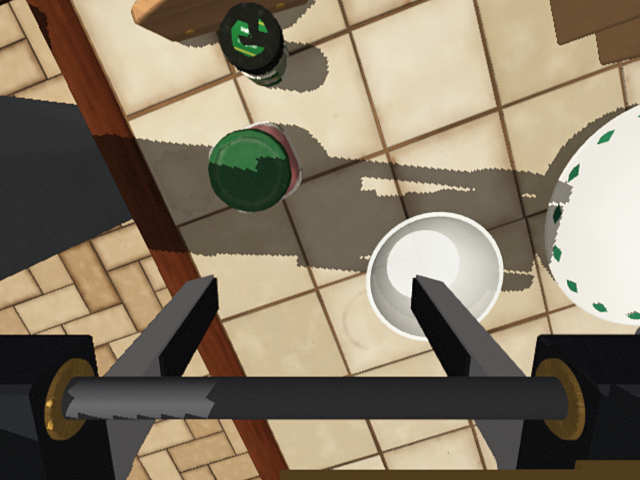

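All keys are required in each row, so nothing moved. I'll resend the moves with every key filled in.

Request:
jog_arm(deltas=[{"x": 1.5,"y": 2.9,"z": 1.5,"wx": 0,"wy": 0,"wz": 3,"grip": 1},{"x": 1.5,"y": 2.9,"z": 1.5,"wx": 0,"wy": 0,"wz": 3,"grip": 1},{"x": 1.5,"y": 2.9,"z": 1,"wx": 0,"wy": 0,"wz": 3,"grip": 1},{"x": 1.5,"y": 2.9,"z": 1,"wx": 0,"wy": 0,"wz": 3,"grip": 1},{"x": 1.5,"y": 2.9,"z": 0,"wx": 0,"wy": 0,"wz": 3,"grip": 1}], squeeze=10)

```text
time: 0.72
ee_pos: [308.6, -352.8, 258.0]
ee_rot: [[0.764, 0.645, 0.003], [0.645, -0.764, -0.004], [-0.0, 0.005, -1.0]]
wrist_force: [0.5, -0.8, 0.4]
gripper_width: 0.68
```

Request:
jog_arm(deltas=[{"x": 1.4,"y": 2.9,"z": 0,"wx": -5.37,"wy": -4.49,"wz": 0,"grip": 1},{"x": 1.4,"y": 2.9,"z": 0,"wx": -5.37,"wy": -4.49,"wz": 0,"grip": 1},{"x": 1.4,"y": 2.9,"z": -1,"wx": -5.37,"wy": -4.49,"wz": 0,"grip": 1},{"x": 1.4,"y": 2.9,"z": -1,"wx": -5.37,"wy": -4.49,"wz": 0,"grip": 1},{"x": 1.4,"y": 2.9,"z": 0,"wx": 0,"wy": 0,"wz": 0,"grip": 1}])

```text
time: 1.13
ee_pos: [370.0, -202.2, 223.0]
ee_rot: [[0.766, 0.573, 0.291], [0.643, -0.679, -0.354], [-0.005, 0.459, -0.889]]
wrist_force: [-1.8, 1.5, -3.1]
gripper_width: 0.324
```

```bash
python3 snap.py w2
```

```text
1.1333 [ 370.  -202.2  223. ] [[0.766, 0.573, 0.291], [0.643, -0.679, -0.354], [-0.005, 0.459, -0.889]] [-0.49 -0.56  1.93 -0.18  1.33  0.39] [-1.8  1.5 -3.1] 0.32414854089689477
```

View pics/w2.png

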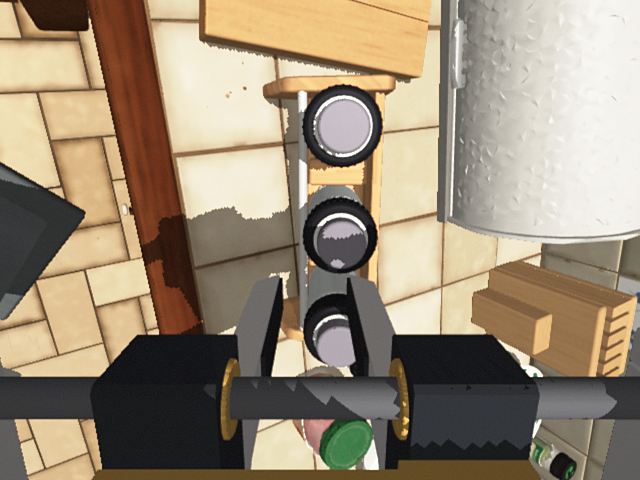

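```bash
python3 - <<'E'
from h import *
T,o=tcp();w=capture("wrist");t=capture("top")
im=cv2.cvtColor(w["frame"],cv2.COLOR_RGB2GRAY)
# lid dark mask -> ellipse of outer contour
m=(w["frame"].max(2)<60).astype(np.uint8)
pts={}
for n,(u0,u1,v0,v1) in dict(L=(295,390,78,175),M=(295,385,190,278)).items():
    sub=m[v0:v1,u0:u1]
    sub=cv2.morphologyEx(sub,cv2.MORPH_OPEN,np.ones((3,3),np.uint8))
    cs=cv2.findContours(sub,cv2.RETR_EXTERNAL,cv2.CHAIN_APPROX_NONE)[0];cmax=max(cs,key=len)
    print(n,"lid",[np.round(x,1) for x in cv2.fitEllipse(cmax+[u0,v0])])
f=w["frame"].astype(int)
b=((f.min(2)>130)&(abs(f[...,0]-f[...,2])<35)).astype(np.uint8)
b=cv2.morphologyEx(b,cv2.MORPH_OPEN,np.ones((5,5),np.uint8))
n,l,s,ce=cv2.connectedComponentsWithStats(b)
for i in range(1,n):
    if 300<ce[i,0]<385 and 80<ce[i,1]<380: print(s[i],ce[i].round(1))
tb=dict(L=(340,255.9),M=(359.9,281.4),R=(380.6,307))
for k,p in dict(L=(343.5,124.5),M=(341,243)).items():
    P,e=tri(ray(w,*p,T),ray(t,*tb[k])); print(k,P.round(1),e.round(1))
E
python3 - <<'E'
import cv2
im=cv2.imread("pics/w2.png");cv2.imwrite("pics/w2c.png",cv2.resize(im[70:380,250:430],None,fx=1.9,fy=1.9,interpolation=cv2.INTER_CUBIC))
E
```

```text
L lid [array([338.1, 138.5]), array([75.7, 77.5]), np.float64(63.6)]
M lid [array([335.3, 245.9]), array([66.7, 69.5]), np.float64(171.0)]
[289  76  32  13 333] [303.8  82.7]
[ 316  110   52   60 2358] [341.5 138.6]
[340 197  15  15 128] [347.  203.7]
[332 224   9   5  45] [336. 226.]
[330 233  18   8 115] [338.6 236.4]
[327 262  14  16 199] [333.4 269.7]
[ 313  336   38   39 1188] [332.2 355.6]
L [ 471.1 -191.3  157.5] 9.0
M [ 411.2 -242.7  155. ] 5.8
```

View pics/w2c.png

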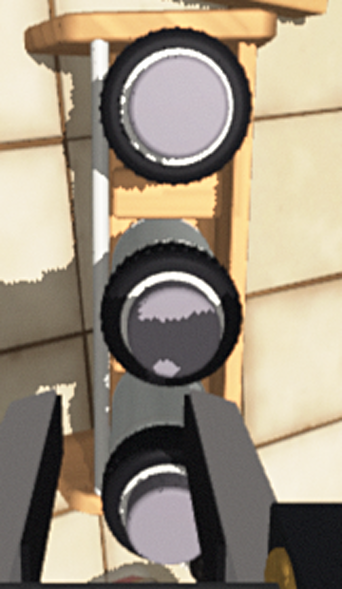

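```bash
python3 snap.py w3; python3 - <<'E'
import cv2
im=cv2.imread("pics/w3.png");cv2.imwrite("pics/w3c.png",cv2.resize(im[90:390,250:430],None,fx=2,fy=2,interpolation=cv2.INTER_CUBIC))
E
```

```text
1.2833 [ 378.1 -205.   234.8] [[0.761, 0.573, 0.304], [0.649, -0.671, -0.358], [-0.001, 0.47, -0.883]] [-0.49 -0.54  1.9  -0.18  1.33  0.38] [ 0.7 -0.4  1.1] 0.19724961123387424
```

View pics/w3c.png

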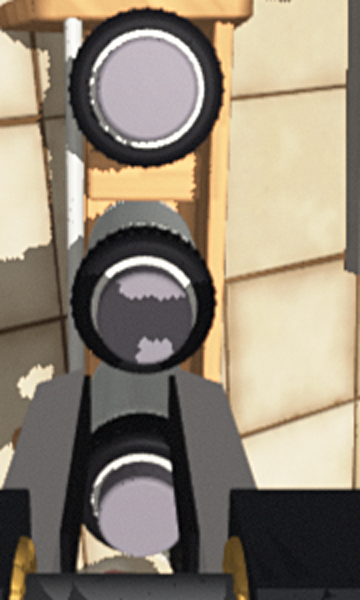

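```bash
python3 - <<'E'
from h import *
T,o=tcp();w=capture("wrist");t=capture("top");print(o["ee_pos"].round(1))
T=np.load("w3.npz")["T"]
tb=dict(L=(340,255.9),M=(359.9,281.4),R=(380.6,307))
for k,p in dict(L=(324,135),M=(322.5,248),R=(318.5,347)).items():
    P,e=tri(ray(w,*p,T),ray(t,*tb[k])); print(k,P.round(1),e.round(1))
im=w["frame"][:,:,::-1];cv2.imwrite("pics/w4c.png",cv2.resize(im[90:390,250:430],None,fx=2,fy=2,interpolation=cv2.INTER_CUBIC))
E
```

```text
[ 378.3 -207.3  236.4]
L [ 467.4 -195.   153. ] 1.5
M [ 407.  -243.5  157.1] 2.6
R [ 346.7 -293.5  155.8] 4.8
```

View pics/w4c.png

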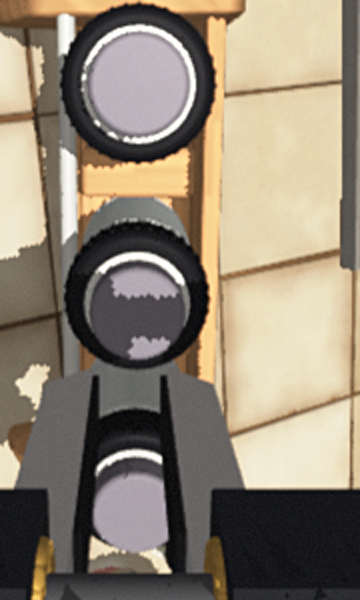

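```bash
python3 - <<'E'
from h import *
T,o=tcp();w=capture("wrist");t=capture("top");print(o["ee_pos"].round(1),o["wrist_force"].round(1),o["ee_rot"][:,2].round(3))
tb=dict(L=(340,255.9),M=(359.9,281.4),R=(380.6,307))
B={}
for k,p in dict(L=(319,132),M=(319.5,246),R=(316.5,345)).items():
    P,e=tri(ray(w,*p,T),ray(t,*tb[k])); print(k,P.round(1),e.round(1));B[k]=P
print(np.linalg.norm(B["L"]-B["M"]),np.linalg.norm(B["R"]-B["M"]))
E
```

```text
[ 378.1 -209.7  237.3] [ 0.6  0.3 -0.1] [ 0.302 -0.362 -0.882]
L [ 466.6 -195.2  157.4] 3.0
M [ 406.6 -243.   163.5] 3.4
R [ 347.  -292.9  161.2] 4.7
76.89503506104322 77.76875431411192
```

Request:
jog_arm(deltas=[{"x": 0.48,"y": -0.58,"z": -1.41,"wx": 0,"wy": 0,"wz": 0,"grip": 1},{"x": 0.48,"y": -0.58,"z": -1.41,"wx": 0,"wy": 0,"wz": 0,"grip": 1},{"x": 0.48,"y": -0.58,"z": -1.41,"wx": 0,"wy": 0,"wz": 0,"grip": 1},{"x": 0.48,"y": -0.58,"z": -1.41,"wx": 0,"wy": 0,"wz": 0,"grip": 1},{"x": 0,"y": 0,"z": 0,"wx": 0,"wy": 0,"wz": 0,"grip": 1}])

```text
time: 1.95
ee_pos: [395.3, -233.4, 175.6]
ee_rot: [[0.769, 0.567, 0.294], [0.639, -0.68, -0.359], [-0.003, 0.464, -0.886]]
wrist_force: [-0.8, -0.1, -0.3]
gripper_width: 0.006
```

Request:
jog_arm(deltas=[{"x": 0.12,"y": -0.14,"z": -0.35,"wx": 0,"wy": 0,"wz": 0,"grip": 1},{"x": 0.12,"y": -0.14,"z": -0.35,"wx": 0,"wy": 0,"wz": 0,"grip": 1},{"x": 0,"y": 0,"z": 0,"wx": 0,"wy": 0,"wz": 0,"grip": 1},{"x": 0,"y": 0,"z": 0,"wx": 0,"wy": 0,"wz": 0,"grip": 1},{"x": 0,"y": 0,"z": 0,"wx": 0,"wy": 0,"wz": 0,"grip": 1}])

```text
time: 2.37
ee_pos: [399.5, -234.5, 173.0]
ee_rot: [[0.766, 0.567, 0.302], [0.643, -0.676, -0.361], [-0.001, 0.471, -0.882]]
wrist_force: [0.2, -0.4, -0.5]
gripper_width: 0.006
```

```bash
python3 snap.py w5
```

```text
2.3667 [ 399.5 -234.5  173. ] [[0.766, 0.567, 0.302], [0.643, -0.676, -0.361], [-0.001, 0.471, -0.882]] [-0.53 -0.45  1.97 -0.17  1.16  0.37] [ 0.2 -0.4 -0.5] 0.005506966714865682
```

View pics/w5.png

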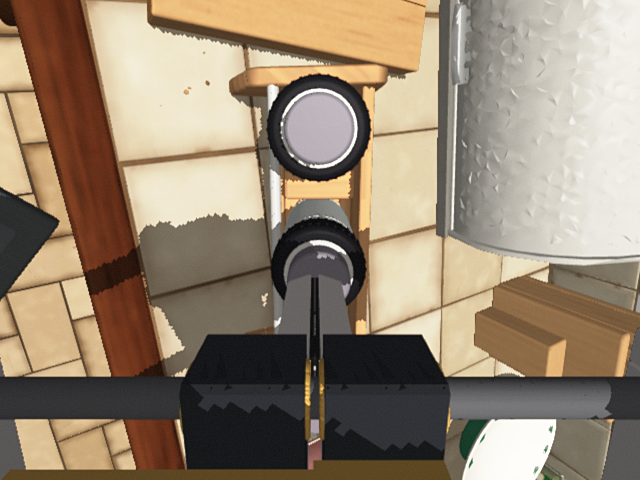

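Request:
jog_arm(deltas=[{"x": 0.15,"y": -0.18,"z": -0.44,"wx": 0,"wy": 0,"wz": 0,"grip": 1},{"x": 0.15,"y": -0.18,"z": -0.44,"wx": 0,"wy": 0,"wz": 0,"grip": 1},{"x": 0.06,"y": -0.07,"z": -0.18,"wx": 0,"wy": 0,"wz": 0,"grip": 1},{"x": 0,"y": 0,"z": 0,"wx": 0,"wy": 0,"wz": 0,"grip": 1},{"x": 0,"y": 0,"z": 0,"wx": 0,"wy": 0,"wz": 0,"grip": 1}])

```text
time: 2.83
ee_pos: [402.7, -238.6, 161.0]
ee_rot: [[0.766, 0.568, 0.3], [0.643, -0.676, -0.36], [-0.001, 0.469, -0.883]]
wrist_force: [1.4, 0.4, -0.0]
gripper_width: 0.007
```

Request:
jog_arm(deltas=[{"x": 0.06,"y": -0.07,"z": -0.18,"wx": 0,"wy": 0,"wz": 0,"grip": 1},{"x": 0.06,"y": -0.07,"z": -0.18,"wx": 0,"wy": 0,"wz": 0,"grip": 1},{"x": 0,"y": 0,"z": 0,"wx": 0,"wy": 0,"wz": 0,"grip": 1},{"x": 0,"y": 0,"z": 0,"wx": 0,"wy": 0,"wz": 0,"grip": 1},{"x": 0,"y": 0,"z": 0,"wx": 0,"wy": 0,"wz": 0,"grip": 1}])

```text
time: 3.25
ee_pos: [404.1, -240.1, 158.1]
ee_rot: [[0.766, 0.568, 0.301], [0.643, -0.676, -0.36], [-0.001, 0.47, -0.883]]
wrist_force: [-0.6, 0.6, -0.0]
gripper_width: -0.003
```

Request:
jog_arm(deltas=[{"x": 0.06,"y": -0.07,"z": -0.18,"wx": 0,"wy": 0,"wz": 0,"grip": 1},{"x": 0.06,"y": -0.07,"z": -0.18,"wx": 0,"wy": 0,"wz": 0,"grip": 1},{"x": 0,"y": 0,"z": 0,"wx": 0,"wy": 0,"wz": 0,"grip": 1},{"x": 0,"y": 0,"z": 0,"wx": 0,"wy": 0,"wz": 0,"grip": 1},{"x": 0,"y": 0,"z": 0,"wx": 0,"wy": 0,"wz": 0,"grip": 1}])

```text
time: 3.67
ee_pos: [405.3, -241.5, 154.3]
ee_rot: [[0.766, 0.568, 0.301], [0.643, -0.676, -0.36], [-0.001, 0.469, -0.883]]
wrist_force: [0.2, 0.5, 0.1]
gripper_width: 0.002
```

Request:
jog_arm(deltas=[{"x": 0.06,"y": -0.07,"z": -0.18,"wx": 0,"wy": 0,"wz": 0,"grip": 1},{"x": 0.06,"y": -0.07,"z": -0.18,"wx": 0,"wy": 0,"wz": 0,"grip": 1},{"x": 0,"y": 0,"z": 0,"wx": 0,"wy": 0,"wz": 0,"grip": 1},{"x": 0,"y": 0,"z": 0,"wx": 0,"wy": 0,"wz": 0,"grip": 1},{"x": 0,"y": 0,"z": 0,"wx": 0,"wy": 0,"wz": 0,"grip": 1}])

```text
time: 4.08
ee_pos: [406.6, -242.9, 150.9]
ee_rot: [[0.766, 0.568, 0.301], [0.643, -0.676, -0.36], [-0.001, 0.47, -0.883]]
wrist_force: [-0.6, 1.1, 1.1]
gripper_width: 0.003
```

Request:
jog_arm(deltas=[{"x": 0.06,"y": -0.07,"z": -0.18,"wx": 0,"wy": 0,"wz": 0,"grip": 1},{"x": 0.06,"y": -0.07,"z": -0.18,"wx": 0,"wy": 0,"wz": 0,"grip": 1},{"x": 0,"y": 0,"z": 0,"wx": 0,"wy": 0,"wz": 0,"grip": 1},{"x": 0,"y": 0,"z": 0,"wx": 0,"wy": 0,"wz": 0,"grip": 1},{"x": 0,"y": 0,"z": 0,"wx": 0,"wy": 0,"wz": 0,"grip": 1}])

```text
time: 4.5
ee_pos: [408.5, -245.0, 149.1]
ee_rot: [[0.766, 0.567, 0.304], [0.643, -0.675, -0.362], [-0.0, 0.473, -0.881]]
wrist_force: [-1.9, 1.8, 7.0]
gripper_width: 0.004
```

```bash
python3 snap.py w6
```

```text
4.5 [ 408.5 -245.   149.1] [[0.766, 0.567, 0.304], [0.643, -0.675, -0.362], [-0.0, 0.473, -0.881]] [-0.55 -0.41  1.99 -0.17  1.1   0.37] [-1.9  1.8  7. ] 0.0042729977131626875
```

View pics/w6.png

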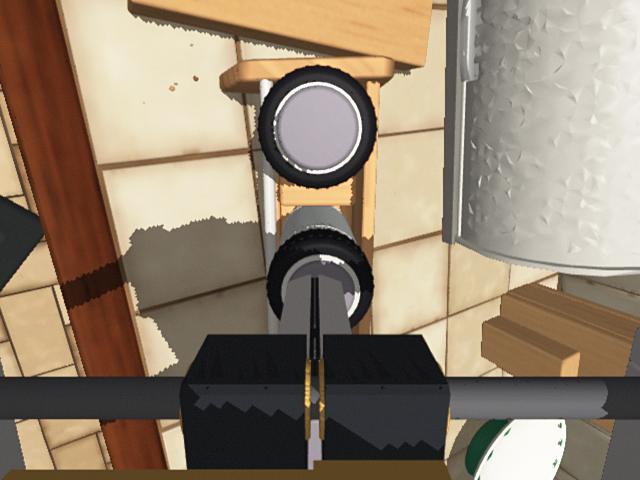

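Request:
jog_arm(deltas=[{"x": 0.06,"y": -0.07,"z": -0.18,"wx": 0,"wy": 0,"wz": 0,"grip": 1},{"x": 0.06,"y": -0.07,"z": -0.18,"wx": 0,"wy": 0,"wz": 0,"grip": 1},{"x": 0,"y": 0,"z": 0,"wx": 0,"wy": 0,"wz": 0,"grip": 1},{"x": 0,"y": 0,"z": 0,"wx": 0,"wy": 0,"wz": 0,"grip": 1},{"x": 0,"y": 0,"z": 0,"wx": 0,"wy": 0,"wz": 0,"grip": 1}])

```text
time: 4.97
ee_pos: [410.0, -246.2, 149.1]
ee_rot: [[0.766, 0.566, 0.306], [0.643, -0.674, -0.363], [0.001, 0.475, -0.88]]
wrist_force: [-12.7, 12.0, 21.6]
gripper_width: 0.007
```

Request:
jog_arm(deltas=[{"x": -0.36,"y": 0.43,"z": 1.06,"wx": 0,"wy": 0,"wz": 0,"grip": 1},{"x": -0.36,"y": 0.43,"z": 1.06,"wx": 0,"wy": 0,"wz": 0,"grip": 1},{"x": -0.36,"y": 0.43,"z": 1.06,"wx": 0,"wy": 0,"wz": 0,"grip": 1},{"x": -0.36,"y": 0.43,"z": 1.06,"wx": 0,"wy": 0,"wz": 0,"grip": 1},{"x": -0.36,"y": 0.43,"z": 1.06,"wx": 0,"wy": 0,"wz": 0,"grip": 1}])

```text
time: 5.38
ee_pos: [390.3, -223.8, 195.9]
ee_rot: [[0.766, 0.569, 0.3], [0.643, -0.676, -0.359], [-0.002, 0.468, -0.884]]
wrist_force: [0.0, -0.3, 0.4]
gripper_width: 0.005
```

Request:
jog_arm(deltas=[{"x": 1.5,"y": 1.25,"z": 0,"wx": 0,"wy": 0,"wz": 0,"grip": 1},{"x": 1.5,"y": 1.25,"z": 0,"wx": 0,"wy": 0,"wz": 0,"grip": 1},{"x": 1.5,"y": 1.25,"z": 0,"wx": 0,"wy": 0,"wz": 0,"grip": 1},{"x": 1.5,"y": 1.25,"z": 0,"wx": 0,"wy": 0,"wz": 0,"grip": 1},{"x": 0,"y": 0,"z": 0,"wx": 0,"wy": 0,"wz": 0,"grip": 1}])

```text
time: 5.8
ee_pos: [452.4, -172.2, 195.3]
ee_rot: [[0.764, 0.571, 0.301], [0.646, -0.675, -0.358], [-0.001, 0.468, -0.884]]
wrist_force: [0.4, -0.4, -0.2]
gripper_width: 0.005
```

```bash
python3 snap.py w7
```

```text
5.8 [ 452.4 -172.2  195.3] [[0.764, 0.571, 0.301], [0.646, -0.675, -0.358], [-0.001, 0.468, -0.884]] [-0.3  -0.36  1.87 -0.27  1.23  0.61] [ 0.4 -0.4 -0.2] 0.00525564281091759
```

View pics/w7.png

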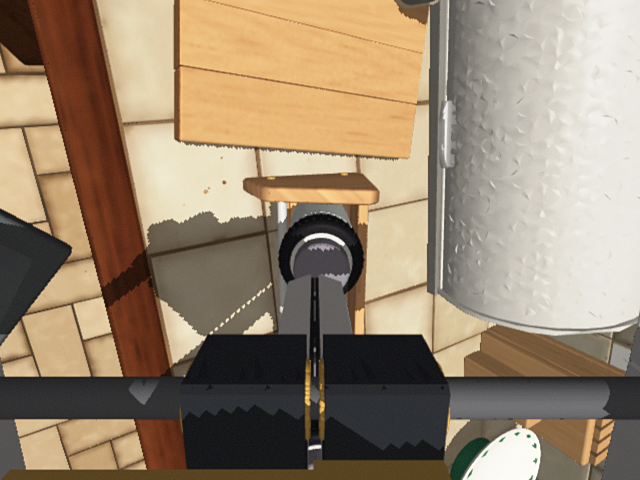

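Request:
jog_arm(deltas=[{"x": 0.34,"y": -0.5,"z": -0.9,"wx": 0,"wy": 0,"wz": 0,"grip": 1},{"x": 0.34,"y": -0.5,"z": -0.9,"wx": 0,"wy": 0,"wz": 0,"grip": 1},{"x": 0.34,"y": -0.5,"z": -0.9,"wx": 0,"wy": 0,"wz": 0,"grip": 1},{"x": 0.34,"y": -0.5,"z": -0.9,"wx": 0,"wy": 0,"wz": 0,"grip": 1},{"x": 0.1,"y": -0.12,"z": -0.3,"wx": 0,"wy": 0,"wz": 0,"grip": 1}])

```text
time: 6.27
ee_pos: [464.6, -196.6, 155.1]
ee_rot: [[0.767, 0.568, 0.298], [0.641, -0.677, -0.36], [-0.003, 0.468, -0.884]]
wrist_force: [-0.6, -0.6, 1.2]
gripper_width: 0.002
```

Request:
jog_arm(deltas=[{"x": 0.1,"y": -0.12,"z": -0.3,"wx": 0,"wy": 0,"wz": 0,"grip": 1},{"x": 0.1,"y": -0.12,"z": -0.3,"wx": 0,"wy": 0,"wz": 0,"grip": 1},{"x": 0.06,"y": -0.08,"z": -0.2,"wx": 0,"wy": 0,"wz": 0,"grip": 1},{"x": 0,"y": 0,"z": 0,"wx": 0,"wy": 0,"wz": 0,"grip": 1},{"x": 0,"y": 0,"z": 0,"wx": 0,"wy": 0,"wz": 0,"grip": 1}])

```text
time: 6.68
ee_pos: [468.7, -199.0, 151.1]
ee_rot: [[0.766, 0.567, 0.303], [0.643, -0.675, -0.361], [-0.0, 0.472, -0.882]]
wrist_force: [-2.0, 0.3, 5.7]
gripper_width: 0.006
```

Request:
jog_arm(deltas=[{"x": 0.06,"y": -0.07,"z": -0.18,"wx": 0,"wy": 0,"wz": 0,"grip": 1},{"x": 0.06,"y": -0.07,"z": -0.18,"wx": 0,"wy": 0,"wz": 0,"grip": 1},{"x": 0.0,"y": 0,"z": 0,"wx": 0,"wy": 0,"wz": 0,"grip": 1},{"x": 0,"y": 0,"z": 0,"wx": 0,"wy": 0,"wz": 0,"grip": 1},{"x": 0,"y": 0,"z": 0,"wx": 0,"wy": 0,"wz": 0,"grip": 1}])

```text
time: 7.1
ee_pos: [470.5, -200.4, 151.4]
ee_rot: [[0.766, 0.565, 0.306], [0.643, -0.674, -0.363], [0.001, 0.475, -0.88]]
wrist_force: [-10.8, 7.7, 18.3]
gripper_width: 0.012
```

Request:
jog_arm(deltas=[{"x": -0.36,"y": 0.45,"z": 1.06,"wx": 0,"wy": 0,"wz": 0,"grip": 1},{"x": -0.36,"y": 0.45,"z": 1.06,"wx": 0,"wy": 0,"wz": 0,"grip": 1},{"x": -0.36,"y": 0.45,"z": 1.06,"wx": 0,"wy": 0,"wz": 0,"grip": 1},{"x": -0.36,"y": 0.45,"z": 1.06,"wx": 0,"wy": 0,"wz": 0,"grip": 1},{"x": -0.36,"y": 0.45,"z": 1.06,"wx": 0,"wy": 0,"wz": 0,"grip": 1}])

```text
time: 7.52
ee_pos: [450.8, -176.9, 198.7]
ee_rot: [[0.766, 0.569, 0.3], [0.643, -0.676, -0.359], [-0.001, 0.468, -0.883]]
wrist_force: [0.7, -0.3, 0.1]
gripper_width: 0.002
```

Request:
jog_arm(deltas=[{"x": -2.4,"y": -2.0,"z": 0,"wx": 0,"wy": 0,"wz": 0,"grip": 1},{"x": -2.4,"y": -2.0,"z": 0,"wx": 0,"wy": 0,"wz": 0,"grip": 1},{"x": -2.4,"y": -2.0,"z": 0,"wx": 0,"wy": 0,"wz": 0,"grip": 1},{"x": -2.4,"y": -2.0,"z": 0,"wx": 0,"wy": 0,"wz": 0,"grip": 1},{"x": -2.4,"y": -2.0,"z": 0,"wx": 0,"wy": 0,"wz": 0,"grip": 1}])

```text
time: 7.93
ee_pos: [330.4, -277.4, 198.5]
ee_rot: [[0.765, 0.569, 0.302], [0.645, -0.675, -0.36], [-0.001, 0.47, -0.883]]
wrist_force: [-0.5, -0.7, -0.0]
gripper_width: 0.006
```

```bash
python3 snap.py w8
```

```text
7.9333 [ 330.4 -277.4  198.5] [[0.765, 0.569, 0.302], [0.645, -0.675, -0.36], [-0.001, 0.47, -0.883]] [-0.8  -0.58  1.99 -0.03  1.24  0.07] [-0.5 -0.7 -0. ] 0.005928332489492201
```

View pics/w8.png

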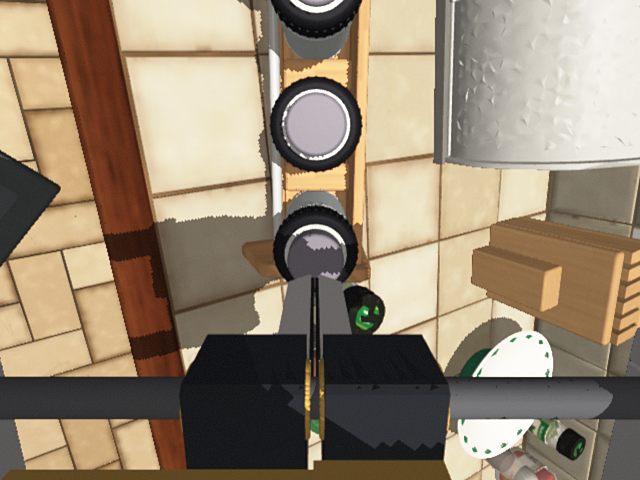

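Request:
jog_arm(deltas=[{"x": 0.27,"y": -0.31,"z": -0.8,"wx": 0,"wy": 0,"wz": 0,"grip": 1},{"x": 0.27,"y": -0.31,"z": -0.8,"wx": 0,"wy": 0,"wz": 0,"grip": 1},{"x": 0.27,"y": -0.31,"z": -0.8,"wx": 0,"wy": 0,"wz": 0,"grip": 1},{"x": 0.27,"y": -0.31,"z": -0.8,"wx": 0,"wy": 0,"wz": 0,"grip": 1},{"x": 0.15,"y": -0.18,"z": -0.45,"wx": 0,"wy": 0,"wz": 0,"grip": 1}])

```text
time: 8.4
ee_pos: [344.4, -290.2, 159.7]
ee_rot: [[0.764, 0.571, 0.3], [0.645, -0.675, -0.357], [-0.001, 0.466, -0.885]]
wrist_force: [-0.8, 0.1, 0.6]
gripper_width: 0.004
```

Request:
jog_arm(deltas=[{"x": 0.12,"y": -0.14,"z": -0.35,"wx": 0,"wy": 0,"wz": 0,"grip": 1},{"x": 0.12,"y": -0.14,"z": -0.35,"wx": 0,"wy": 0,"wz": 0,"grip": 1},{"x": 0.12,"y": -0.14,"z": -0.35,"wx": 0,"wy": 0,"wz": 0,"grip": 1},{"x": 0.08,"y": -0.1,"z": -0.24,"wx": 0,"wy": 0,"wz": 0,"grip": 1},{"x": 0,"y": 0,"z": 0,"wx": 0,"wy": 0,"wz": 0,"grip": 1}])

```text
time: 8.82
ee_pos: [348.5, -297.3, 150.2]
ee_rot: [[0.766, 0.568, 0.302], [0.643, -0.675, -0.361], [-0.001, 0.471, -0.882]]
wrist_force: [0.2, 0.9, 0.4]
gripper_width: 0.006
```

Request:
jog_arm(deltas=[{"x": 0,"y": 0,"z": 0,"wx": 0,"wy": 0,"wz": 0,"grip": 1},{"x": 0,"y": 0,"z": 0,"wx": 0,"wy": 0,"wz": 0,"grip": 1},{"x": 0,"y": 0,"z": 0,"wx": 0,"wy": 0,"wz": 0,"grip": 1},{"x": 0,"y": 0,"z": 0,"wx": 0,"wy": 0,"wz": 0,"grip": 1},{"x": 0,"y": 0,"z": 0,"wx": 0,"wy": 0,"wz": 0,"grip": 1}])

```text
time: 9.23
ee_pos: [348.1, -297.0, 149.9]
ee_rot: [[0.766, 0.568, 0.302], [0.643, -0.676, -0.361], [-0.001, 0.47, -0.883]]
wrist_force: [-1.5, 1.0, 2.8]
gripper_width: 0.006
```

Request:
jog_arm(deltas=[{"x": 0.06,"y": -0.07,"z": -0.18,"wx": 0,"wy": 0,"wz": 0,"grip": 1},{"x": 0.06,"y": -0.07,"z": -0.18,"wx": 0,"wy": 0,"wz": 0,"grip": 1},{"x": 0.06,"y": -0.07,"z": -0.18,"wx": 0,"wy": 0,"wz": 0,"grip": 1},{"x": 0,"y": 0,"z": 0,"wx": 0,"wy": 0,"wz": 0,"grip": 1},{"x": 0,"y": 0,"z": 0,"wx": 0,"wy": 0,"wz": 0,"grip": 1}])

```text
time: 9.65
ee_pos: [350.9, -299.9, 150.8]
ee_rot: [[0.766, 0.566, 0.306], [0.643, -0.673, -0.365], [-0.001, 0.476, -0.879]]
wrist_force: [-13.3, 14.5, 24.7]
gripper_width: 0.002
```

Hard stop reached. Next I'll retreat, lift and look at all three from further back.

Request:
jog_arm(deltas=[{"x": -0.4,"y": 0.48,"z": 1.15,"wx": 0,"wy": 0,"wz": 0,"grip": 1},{"x": -0.5,"y": 0.6,"z": 1.4,"wx": 0,"wy": 0,"wz": 0,"grip": 1},{"x": -0.7,"y": 0.83,"z": 2.0,"wx": 0,"wy": 0,"wz": 0,"grip": 1},{"x": -0.7,"y": 0.83,"z": 2.0,"wx": 0,"wy": 0,"wz": 0,"grip": 1},{"x": -0.7,"y": 0.83,"z": 2.0,"wx": 0,"wy": 0,"wz": 0,"grip": 1}])

```text
time: 10.07
ee_pos: [319.0, -262.6, 229.2]
ee_rot: [[0.766, 0.569, 0.3], [0.643, -0.677, -0.359], [-0.001, 0.468, -0.884]]
wrist_force: [0.4, -0.6, 0.4]
gripper_width: 0.003
```

Request:
jog_arm(deltas=[{"x": 0,"y": 0,"z": 0,"wx": 0,"wy": 0,"wz": 0,"grip": -0.5},{"x": 0,"y": 0,"z": 0,"wx": 0,"wy": 0,"wz": 0,"grip": -0.5},{"x": 0,"y": 0,"z": 0,"wx": 0,"wy": 0,"wz": 0,"grip": -0.5},{"x": 0,"y": 0,"z": 0,"wx": 0,"wy": 0,"wz": 0,"grip": -0.5},{"x": 0,"y": 0,"z": 0,"wx": 0,"wy": 0,"wz": 0,"grip": -0.5}])

```text
time: 10.48
ee_pos: [319.4, -263.0, 227.2]
ee_rot: [[0.766, 0.569, 0.299], [0.643, -0.677, -0.358], [-0.001, 0.466, -0.885]]
wrist_force: [0.3, 0.2, -0.0]
gripper_width: 0.327
```

```bash
python3 snap.py w9; python3 - <<'E'
from h import *
c=capture("top");cv2.imwrite("pics/top1c.png",cv2.resize(c["frame"][200:330,310:420,::-1],None,fx=4.5,fy=4.5,interpolation=cv2.INTER_CUBIC))
E
```

```text
10.4833 [ 319.4 -263.   227.2] [[0.766, 0.569, 0.299], [0.643, -0.677, -0.358], [-0.001, 0.466, -0.885]] [-0.79 -0.62  1.95 -0.04  1.32  0.08] [ 0.3  0.2 -0. ] 0.3270084983816348
```

View pics/w9.png

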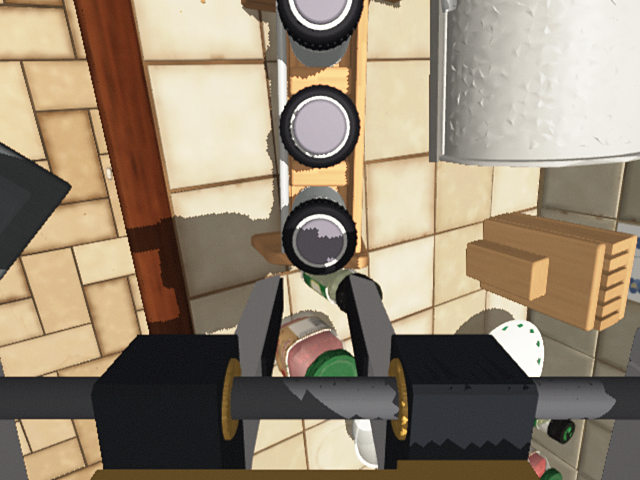

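View pics/top1c.png

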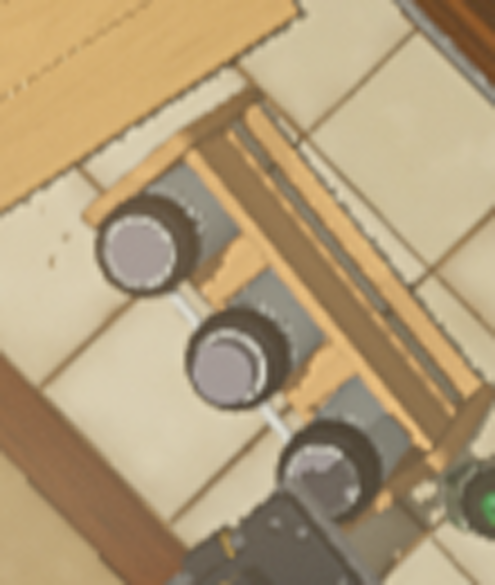

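```bash
python3 - <<'E'
from h import *
c=capture("top")
def meas(im):
    im=im.astype(int)
    mask=((abs(im[...,0]-im[...,2])<30)&(im[...,0]>140)&(im[...,0]<200)).astype(np.uint8)
    n,l,s,ce=cv2.connectedComponentsWithStats(mask)
    return [(s[i,4],ce[i].round(1).tolist()) for i in range(1,n) if s[i,4]>30 and 325<ce[i,0]<400 and 236<ce[i,1]<320]
print(meas(cv2.imread("pics/top0.png")[:,:,::-1]));print(meas(c["frame"]))
a=cv2.imread("pics/top0.png")[225:325,320:400];b=c["frame"][225:325,320:400,::-1]
cv2.imwrite("pics/cmp.png",cv2.resize(np.hstack([a,b]),None,fx=5,fy=5,interpolation=cv2.INTER_CUBIC))
E
```

```text
[(np.int32(126), [352.7, 244.6]), (np.int32(202), [340.0, 256.0]), (np.int32(134), [371.7, 268.3]), (np.int32(193), [359.9, 281.4]), (np.int32(141), [390.7, 292.4]), (np.int32(200), [380.6, 307.0])]
[(np.int32(112), [352.4, 243.9]), (np.int32(205), [340.4, 255.5]), (np.int32(105), [371.6, 267.9]), (np.int32(189), [360.1, 281.4]), (np.int32(58), [389.3, 290.2]), (np.int32(59), [379.0, 301.9])]
```

View pics/cmp.png

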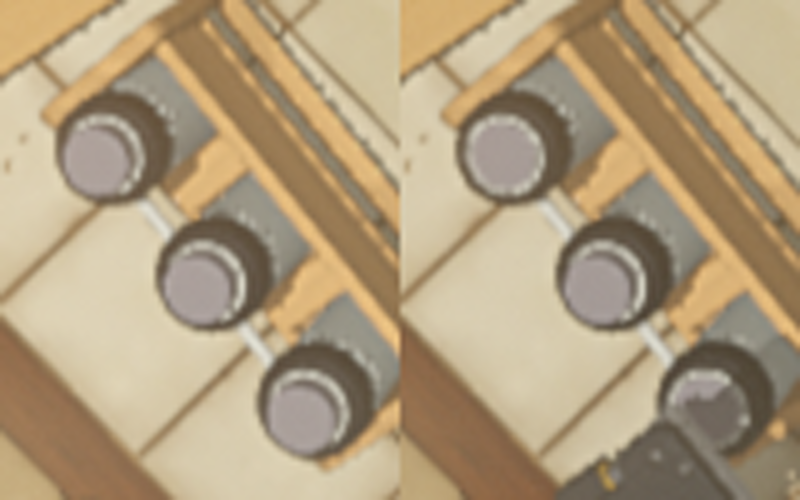

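Request:
jog_arm(deltas=[{"x": 1.82,"y": 0.96,"z": 0,"wx": 0,"wy": 0,"wz": 0,"grip": -0.7},{"x": 1.82,"y": 0.96,"z": -0.5,"wx": 0,"wy": 0,"wz": 0,"grip": -0.7},{"x": 1.82,"y": 0.96,"z": -0.6,"wx": 0,"wy": 0,"wz": 0,"grip": -0.7},{"x": 1.82,"y": 0.96,"z": -0.6,"wx": 0,"wy": 0,"wz": 0,"grip": -0.7},{"x": 0,"y": 0,"z": 0,"wx": 0,"wy": 0,"wz": 0,"grip": -0.7}])

```text
time: 11.05
ee_pos: [394.1, -222.8, 210.2]
ee_rot: [[0.763, 0.572, 0.3], [0.646, -0.675, -0.356], [-0.001, 0.466, -0.885]]
wrist_force: [-0.3, 0.5, 0.2]
gripper_width: 0.81
```

Request:
jog_arm(deltas=[{"x": 0,"y": 0,"z": 0,"wx": 0,"wy": 0,"wz": 0,"grip": -0.7},{"x": 0,"y": 0,"z": 0,"wx": 0,"wy": 0,"wz": 0,"grip": -0.7},{"x": 0,"y": 0,"z": 0,"wx": 0,"wy": 0,"wz": 0,"grip": -0.7},{"x": 0,"y": 0,"z": 0,"wx": 0,"wy": 0,"wz": 0,"grip": -0.7},{"x": 0,"y": 0,"z": 0,"wx": 0,"wy": 0,"wz": 0,"grip": -0.7}])

```text
time: 11.47
ee_pos: [392.1, -225.6, 213.2]
ee_rot: [[0.767, 0.567, 0.301], [0.642, -0.677, -0.361], [-0.001, 0.47, -0.882]]
wrist_force: [-0.2, 0.1, 0.6]
gripper_width: 0.849
```

```bash
python3 snap.py w10; python3 - <<'E'
from h import *
T,o=tcp();w=capture("wrist");t=capture("top")
P0=np.array([448,-291.2,42.7]);a=np.array([-.301,.36,.883]);print([proj(w,P0+h*a,T).round(1) for h in (118,134)],[proj(t,P0+h*a).round(1) for h in (0,118,134)])
b=t["frame"][225:325,320:400,::-1]
cv2.imwrite("pics/cmp2.png",cv2.resize(b,None,fx=5,fy=5,interpolation=cv2.INTER_CUBIC))
E
```

```text
11.4667 [ 392.1 -225.6  213.2] [[0.767, 0.567, 0.301], [0.642, -0.677, -0.361], [-0.001, 0.47, -0.882]] [-0.52 -0.49  1.91 -0.17  1.26  0.37] [-0.2  0.1  0.6] 0.849083340463524
[array([309.3, 248.8]), array([309., 256.])] [array([375.3, 266.8]), array([361.9, 279.8]), array([359.9, 281.7])]
```

View pics/w10.png

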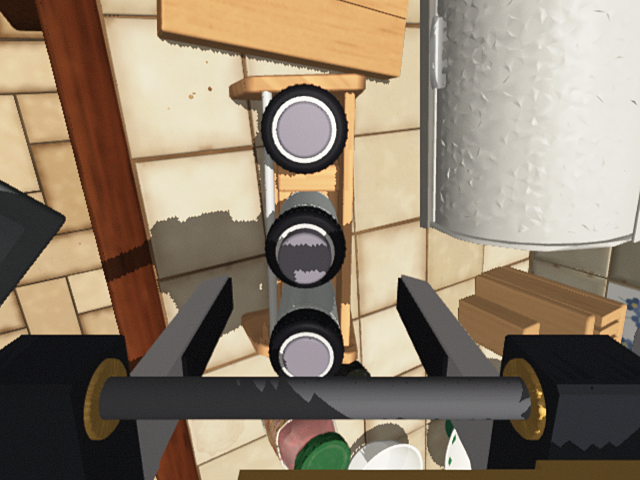

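View pics/cmp2.png

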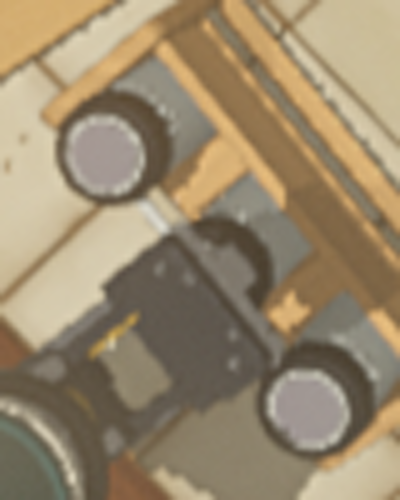

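Request:
jog_arm(deltas=[{"x": 0.0,"y": 0.1,"z": -0.7,"wx": 0,"wy": 0,"wz": 0,"grip": -0.7},{"x": 0.24,"y": -0.28,"z": -0.9,"wx": 0,"wy": 0,"wz": 0,"grip": -0.7},{"x": 0.36,"y": -0.42,"z": -1.1,"wx": 0,"wy": 0,"wz": 0,"grip": -0.7},{"x": 0.36,"y": -0.42,"z": -1.1,"wx": 0,"wy": 0,"wz": 0,"grip": -0.7},{"x": 0,"y": 0,"z": 0,"wx": 0,"wy": 0,"wz": 0,"grip": -0.7}])

```text
time: 12.03
ee_pos: [400.8, -234.6, 170.3]
ee_rot: [[0.766, 0.57, 0.296], [0.643, -0.678, -0.357], [-0.003, 0.464, -0.886]]
wrist_force: [-0.3, 0.1, 0.3]
gripper_width: 0.849
```

Request:
jog_arm(deltas=[{"x": 0,"y": 0,"z": 0,"wx": 0,"wy": 0,"wz": 0,"grip": -0.7},{"x": 0,"y": 0,"z": 0,"wx": 0,"wy": 0,"wz": 0,"grip": -0.7},{"x": 0,"y": 0,"z": 0,"wx": 0,"wy": 0,"wz": 0,"grip": -0.7},{"x": 0,"y": 0,"z": 0,"wx": 0,"wy": 0,"wz": 0,"grip": -0.7},{"x": 0,"y": 0,"z": 0,"wx": 0,"wy": 0,"wz": 0,"grip": -0.7}])

```text
time: 12.45
ee_pos: [402.4, -235.1, 175.4]
ee_rot: [[0.766, 0.568, 0.302], [0.643, -0.675, -0.361], [-0.001, 0.471, -0.882]]
wrist_force: [0.4, -0.2, 0.1]
gripper_width: 0.852
```

```bash
python3 snap.py w11; python3 - <<'E'
from h import *
T,o=tcp();P0=np.array([448,-291.2,42.7]);a=np.array([-.301,.36,.883])
d=T[:3,3]-P0;h=d@a;print(h,T[:3,:3].T@(P0+h*a-T[:3,3]))
E
```

```text
12.45 [ 402.4 -235.1  175.4] [[0.766, 0.568, 0.302], [0.643, -0.675, -0.361], [-0.001, 0.471, -0.882]] [-0.53 -0.45  1.96 -0.17  1.17  0.37] [ 0.4 -0.2  0.1] 0.8521117928137868
150.98747400607274 [-0.96628818  1.6257073   0.01843417]
```

View pics/w11.png

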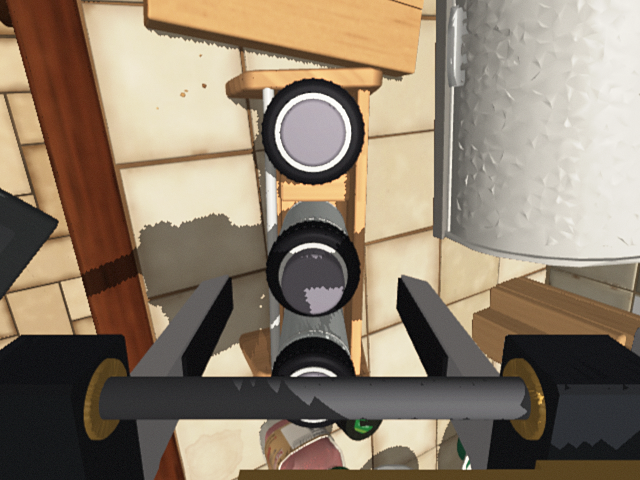

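Request:
jog_arm(deltas=[{"x": 0.39,"y": -0.47,"z": -1.15,"wx": 0,"wy": 0,"wz": 0,"grip": -0.7},{"x": 0.39,"y": -0.47,"z": -1.15,"wx": 0,"wy": 0,"wz": 0,"grip": -0.7},{"x": 0.39,"y": -0.47,"z": -1.15,"wx": 0,"wy": 0,"wz": 0,"grip": -0.7},{"x": 0.39,"y": -0.47,"z": -1.15,"wx": 0,"wy": 0,"wz": 0,"grip": -0.7},{"x": 0.39,"y": -0.47,"z": -1.15,"wx": 0,"wy": 0,"wz": 0,"grip": -0.7}])

```text
time: 12.92
ee_pos: [422.0, -258.8, 117.0]
ee_rot: [[0.766, 0.568, 0.302], [0.643, -0.676, -0.361], [-0.001, 0.47, -0.883]]
wrist_force: [-0.1, -0.5, 0.4]
gripper_width: 0.849
```

Request:
jog_arm(deltas=[{"x": 0,"y": 0,"z": 0,"wx": 0,"wy": 0,"wz": 0,"grip": -0.7},{"x": 0,"y": 0,"z": 0,"wx": 0,"wy": 0,"wz": 0,"grip": -0.7},{"x": 0,"y": 0,"z": 0,"wx": 0,"wy": 0,"wz": 0,"grip": -0.7},{"x": 0,"y": 0,"z": 0,"wx": 0,"wy": 0,"wz": 0,"grip": -0.7},{"x": 0,"y": 0,"z": 0,"wx": 0,"wy": 0,"wz": 0,"grip": -0.7}])

```text
time: 13.33
ee_pos: [422.1, -258.7, 118.4]
ee_rot: [[0.766, 0.567, 0.303], [0.643, -0.675, -0.361], [-0.0, 0.471, -0.882]]
wrist_force: [-0.7, -0.8, 0.0]
gripper_width: 0.855
```

```bash
python3 snap.py w12; python3 - <<'E'
from h import *
T,o=tcp();P0=np.array([448,-291.2,42.7]);a=np.array([-.301,.36,.883])
d=T[:3,3]-P0;h=d@a;print(h,T[:3,:3].T@(P0+h*a-T[:3,3]))
E
```

```text
13.3333 [ 422.1 -258.7  118.4] [[0.766, 0.567, 0.303], [0.643, -0.675, -0.361], [-0.0, 0.471, -0.882]] [-0.56 -0.34  2.01 -0.17  1.01  0.37] [-0.7 -0.8  0. ] 0.8547822682656792
86.2180631194633 [-0.93855601  1.26727708  0.0115704 ]
```

View pics/w12.png

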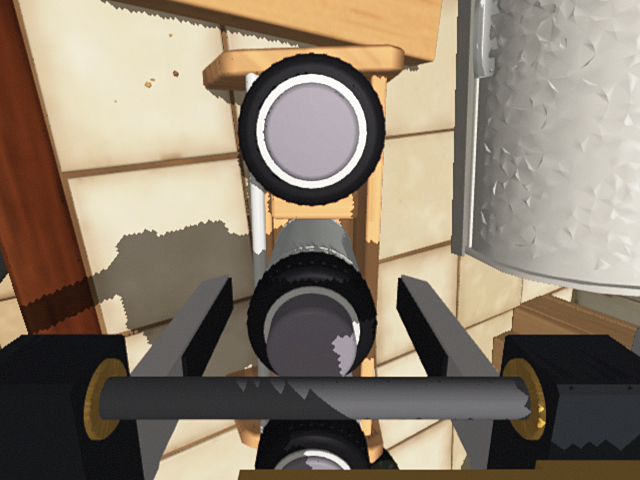

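Centred (lid at u≈312, fingers at u≈315). Close the grip at 25 N.

Request:
jog_arm(deltas=[{"x": 0,"y": 0,"z": 0,"wx": 0,"wy": 0,"wz": 0,"grip": 0.5},{"x": 0,"y": 0,"z": 0,"wx": 0,"wy": 0,"wz": 0,"grip": 0.5},{"x": 0,"y": 0,"z": 0,"wx": 0,"wy": 0,"wz": 0,"grip": 0.5},{"x": 0,"y": 0,"z": 0,"wx": 0,"wy": 0,"wz": 0,"grip": 0.5},{"x": 0,"y": 0,"z": 0,"wx": 0,"wy": 0,"wz": 0,"grip": 0.5}], squeeze=25)

```text
time: 13.8
ee_pos: [421.7, -258.6, 117.2]
ee_rot: [[0.766, 0.568, 0.301], [0.643, -0.676, -0.36], [-0.001, 0.47, -0.883]]
wrist_force: [0.1, 0.5, -0.3]
gripper_width: 0.568
```

Request:
jog_arm(deltas=[{"x": 0,"y": 0,"z": 0,"wx": 0,"wy": 0,"wz": 0,"grip": 0.5},{"x": 0,"y": 0,"z": 0,"wx": 0,"wy": 0,"wz": 0,"grip": 0.5},{"x": 0,"y": 0,"z": 0,"wx": 0,"wy": 0,"wz": 0,"grip": 0.5},{"x": 0,"y": 0,"z": 0,"wx": 0,"wy": 0,"wz": 0,"grip": 0.5},{"x": 0,"y": 0,"z": 0,"wx": 0,"wy": 0,"wz": 0,"grip": 0.5}])

```text
time: 14.22
ee_pos: [421.7, -258.6, 117.1]
ee_rot: [[0.766, 0.568, 0.301], [0.643, -0.676, -0.36], [-0.001, 0.469, -0.883]]
wrist_force: [-0.7, 1.0, 0.5]
gripper_width: 0.568
```

Request:
jog_arm(deltas=[{"x": -0.2,"y": 0.24,"z": 0.59,"wx": 0,"wy": 0,"wz": 0,"grip": 0.5},{"x": -0.27,"y": 0.32,"z": 0.8,"wx": 0,"wy": 0,"wz": 0,"grip": 0.5},{"x": -0.27,"y": 0.32,"z": 0.8,"wx": 0,"wy": 0,"wz": 0,"grip": 0.5},{"x": -0.27,"y": 0.32,"z": 0.8,"wx": 0,"wy": 0,"wz": 0,"grip": 0.5},{"x": -0.27,"y": 0.32,"z": 0.8,"wx": 0,"wy": 0,"wz": 0,"grip": 0.5}], squeeze=35)

```text
time: 14.63
ee_pos: [408.3, -242.7, 155.8]
ee_rot: [[0.766, 0.568, 0.301], [0.643, -0.676, -0.36], [-0.001, 0.469, -0.883]]
wrist_force: [0.7, -1.8, -1.6]
gripper_width: 0.568
```

Request:
jog_arm(deltas=[{"x": -0.3,"y": 0.36,"z": 0.88,"wx": 0,"wy": 0,"wz": 0,"grip": 0.5},{"x": -0.3,"y": 0.36,"z": 0.88,"wx": 0,"wy": 0,"wz": 0,"grip": 0.5},{"x": -0.3,"y": 0.36,"z": 0.88,"wx": 0,"wy": 0,"wz": 0,"grip": 0.5},{"x": -0.3,"y": 0.36,"z": 0.88,"wx": 0,"wy": 0,"wz": 0,"grip": 0.5},{"x": -0.3,"y": 0.36,"z": 0.88,"wx": 0,"wy": 0,"wz": 0,"grip": 0.5}])

```text
time: 15.05
ee_pos: [393.4, -224.8, 199.8]
ee_rot: [[0.766, 0.568, 0.301], [0.643, -0.676, -0.36], [-0.001, 0.469, -0.883]]
wrist_force: [-0.4, 0.3, -2.2]
gripper_width: 0.565
```

```bash
python3 snap.py w13; python3 - <<'E'
from h import *
c=capture("top");cv2.imwrite("pics/top2c.png",cv2.resize(c["frame"][130:330,220:440,::-1],None,fx=3,fy=3,interpolation=cv2.INTER_CUBIC))
E
```

```text
15.05 [ 393.4 -224.8  199.8] [[0.766, 0.568, 0.301], [0.643, -0.676, -0.36], [-0.001, 0.469, -0.883]] [-0.52 -0.48  1.94 -0.17  1.23  0.37] [-0.4  0.3 -2.2] 0.5649935086754613
```

View pics/w13.png

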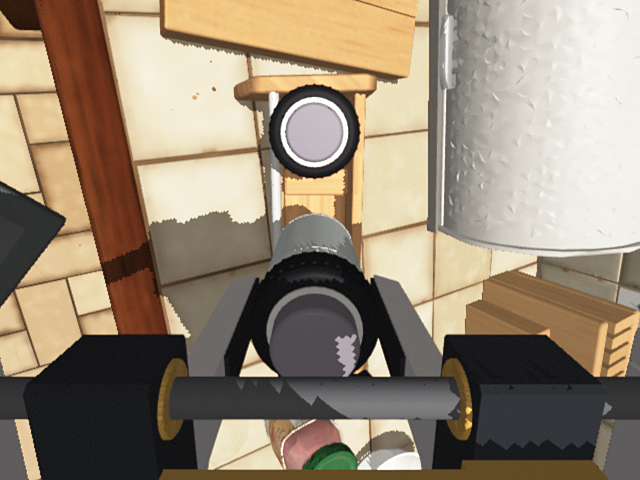

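View pics/top2c.png

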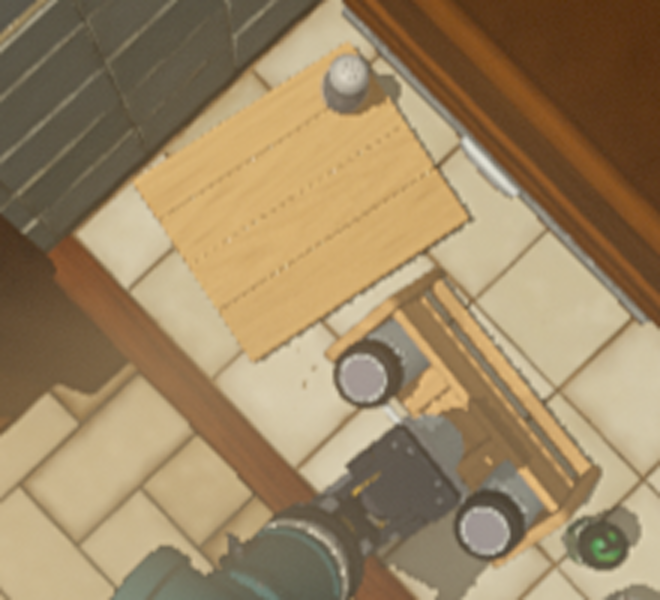

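Request:
jog_arm(deltas=[{"x": -0.1,"y": 0.1,"z": 1.4,"wx": 0,"wy": 0,"wz": 0,"grip": 0.5},{"x": 0,"y": 0,"z": 1.6,"wx": 0,"wy": 0,"wz": 0,"grip": 0.5},{"x": 0,"y": 0,"z": 1.8,"wx": 0,"wy": 0,"wz": 0,"grip": 0.5},{"x": 0,"y": 0,"z": 1.8,"wx": 0,"wy": 0,"wz": 0,"grip": 0.5},{"x": 0,"y": 0,"z": 1.4,"wx": 0,"wy": 0,"wz": 0,"grip": 0.5}])

```text
time: 15.57
ee_pos: [393.0, -224.5, 280.2]
ee_rot: [[0.766, 0.568, 0.302], [0.643, -0.676, -0.361], [-0.001, 0.47, -0.883]]
wrist_force: [0.4, 0.5, -1.2]
gripper_width: 0.568
```

Request:
jog_arm(deltas=[{"x": 1.0,"y": 0.5,"z": 0.6,"wx": 1.1,"wy": 0.9,"wz": 0,"grip": 0.5},{"x": 2.0,"y": 0.96,"z": 0.4,"wx": 2.15,"wy": 1.8,"wz": 0,"grip": 0.5},{"x": 2.0,"y": 0.96,"z": 0,"wx": 2.15,"wy": 1.8,"wz": 0,"grip": 0.5},{"x": 2.0,"y": 0.96,"z": 0,"wx": 2.15,"wy": 1.8,"wz": 0,"grip": 0.5},{"x": 2.0,"y": 0.96,"z": 0,"wx": 2.15,"wy": 1.8,"wz": 0,"grip": 0.5}])

```text
time: 15.98
ee_pos: [483.9, -180.4, 288.8]
ee_rot: [[0.766, 0.621, 0.169], [0.643, -0.739, -0.202], [-0.001, 0.263, -0.965]]
wrist_force: [-0.7, 0.0, -2.2]
gripper_width: 0.568
```

```bash
python3 snap.py w14; python3 - <<'E'
from h import *
c=capture("top");cv2.imwrite("pics/top3c.png",cv2.resize(c["frame"][130:400,220:480,::-1],None,fx=2.2,fy=2.2,interpolation=cv2.INTER_CUBIC))
c=capture("scene");cv2.imwrite("pics/scene3.png",c["frame"][:,:,::-1])
E
```

```text
15.9833 [ 483.9 -180.4  288.8] [[0.766, 0.621, 0.169], [0.643, -0.739, -0.202], [-0.001, 0.263, -0.965]] [-0.38 -0.17  1.47 -0.12  1.6   0.47] [-0.7  0.  -2.2] 0.5677865354602297
```

View pics/w14.png

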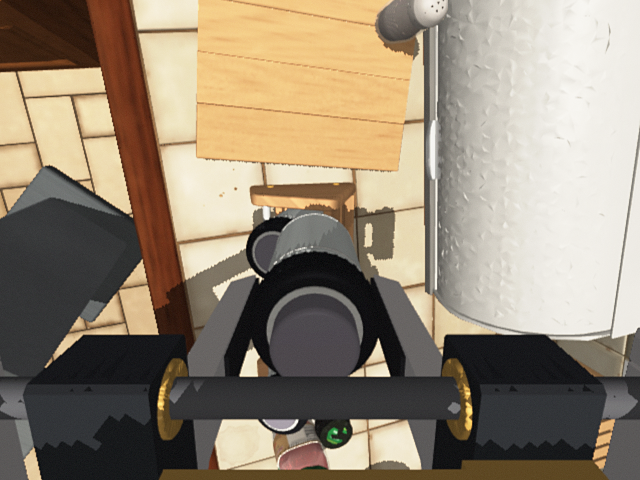

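View pics/top3c.png

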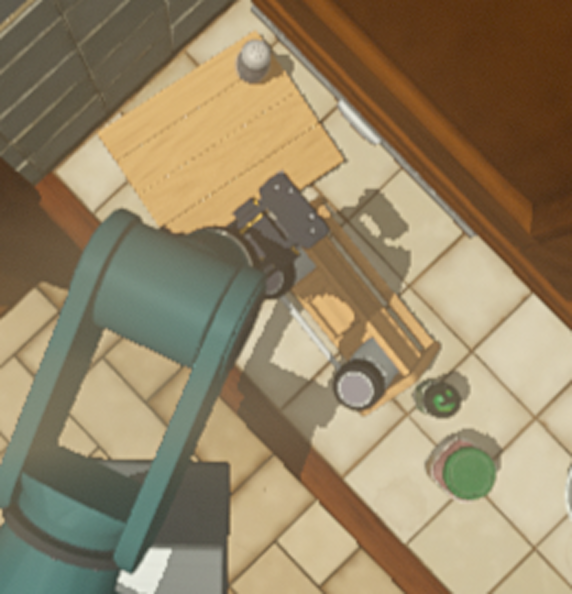

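View pics/scene3.png

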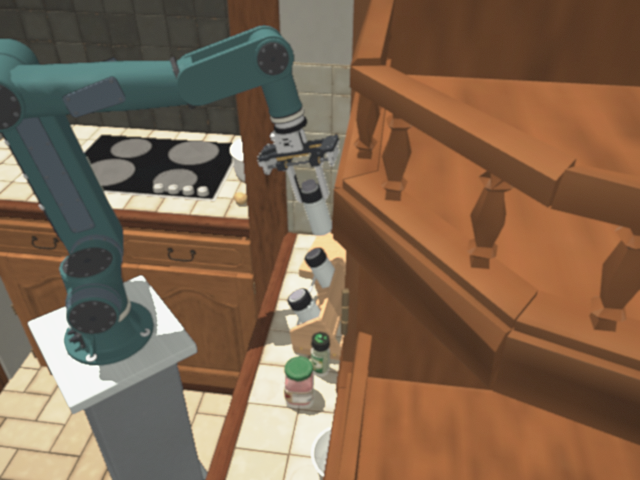

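```bash
python3 - <<'E'
import cv2
a=cv2.imread("pics/top0.png")[100:300,140:320]
cv2.imwrite("pics/post.png",cv2.resize(a,None,fx=3,fy=3,interpolation=cv2.INTER_CUBIC))
E
```

```text
(no output)
```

View pics/post.png

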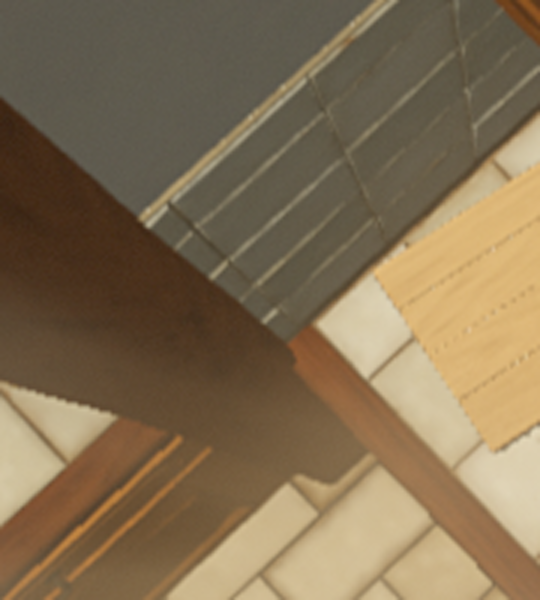

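```bash
python3 - <<'E'
from h import *
t=capture("top")
f=lambda u,v:(u/3+140,v/3+100)
print(onz(t,*f(292,350),0).round())
for z in(-950,-880,-800): print(z,onz(t,*f(370,455),z).round(),onz(t,*f(340,485),z).round())
for z in (300,1000): print(z,onz(t,*f(140,215),z).round(),onz(t,*f(0,100),z).round())
# current wrist crosspiece ends
g=lambda u,v:(u/2.2+220,v/2.2+130)
for z in(480,560): print(onz(t,*g(110,220),z).round(),onz(t,*g(265,285),z).round(),onz(t,*g(85,290),z).round())
E
```

```text
[574.  78.   0.]
-950 [ 536.  102. -950.] [ 490.  145. -950.]
-880 [ 532.   95. -880.] [ 488.  136. -880.]
-800 [ 527.   87. -800.] [ 485.  127. -800.]
300 [632. 144. 300.] [712. 248. 300.]
1000 [ 490.  -31. 1000.] [ 522.    9. 1000.]
[494. -55. 480.] [ 444. -183.  480.] [436. -37. 480.]
[486. -62. 560.] [ 440. -180.  560.] [433. -46. 560.]
```

Request:
jog_arm(deltas=[{"x": 2.0,"y": 0.8,"z": -0.5,"wx": 2.34,"wy": 1.95,"wz": 0,"grip": 0.5},{"x": 2.0,"y": 0.8,"z": -1,"wx": 2.34,"wy": 1.95,"wz": 0,"grip": 0.5},{"x": 2.0,"y": 0.8,"z": -1,"wx": 2.34,"wy": 1.95,"wz": 0,"grip": 0.5},{"x": 1.8,"y": 0.8,"z": -1,"wx": 2.34,"wy": 1.95,"wz": 0,"grip": 0.5},{"x": 1.0,"y": 0.5,"z": -1,"wx": 2.34,"wy": 1.95,"wz": 0,"grip": 0.5}])

```text
time: 16.6
ee_pos: [571.5, -143.6, 244.1]
ee_rot: [[0.766, 0.643, 0.002], [0.643, -0.766, -0.0], [0.002, 0.002, -1.0]]
wrist_force: [0.3, -0.3, -1.5]
gripper_width: 0.571
```

Request:
jog_arm(deltas=[{"x": 0,"y": 0,"z": -1,"wx": 0,"wy": 0,"wz": 0,"grip": 0.5},{"x": 0,"y": 0,"z": -1,"wx": 0,"wy": 0,"wz": 0,"grip": 0.5},{"x": 0,"y": 0,"z": 0,"wx": 0,"wy": 0,"wz": 0,"grip": 0.5},{"x": 0,"y": 0,"z": 0,"wx": 0,"wy": 0,"wz": 0,"grip": 0.5},{"x": 0,"y": 0,"z": 0,"wx": 0,"wy": 0,"wz": 0,"grip": 0.5}])

```text
time: 17.02
ee_pos: [570.2, -144.0, 225.6]
ee_rot: [[0.766, 0.643, 0.004], [0.643, -0.766, -0.003], [0.002, 0.005, -1.0]]
wrist_force: [-0.0, 0.0, -1.5]
gripper_width: 0.569
```

```bash
python3 snap.py w15; python3 - <<'E'
from h import *
c=capture("top");cv2.imwrite("pics/top4c.png",cv2.resize(c["frame"][130:400,220:480,::-1],None,fx=2.2,fy=2.2,interpolation=cv2.INTER_CUBIC))
c=capture("scene");cv2.imwrite("pics/scene4.png",cv2.resize(c["frame"][0:300,200:500,::-1],None,fx=2,fy=2,interpolation=cv2.INTER_CUBIC))
E
```

```text
17.0167 [ 570.2 -144.   225.6] [[0.766, 0.643, 0.004], [0.643, -0.766, -0.003], [0.002, 0.005, -1.0]] [-0.34  0.17  1.24 -0.    1.73  0.53] [-0.   0.  -1.5] 0.5690320812138624
```

View pics/w15.png

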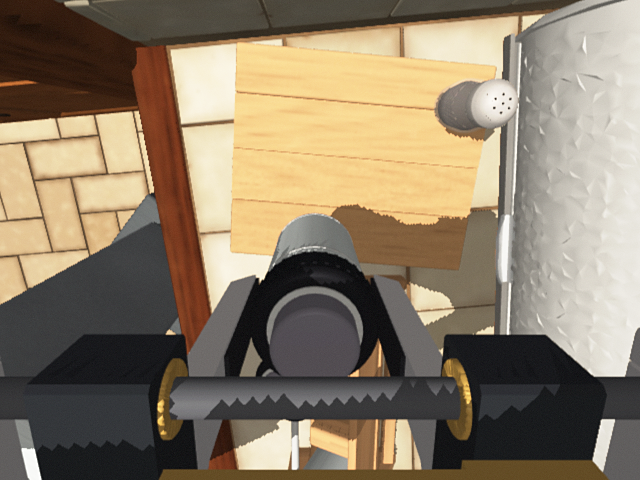

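View pics/top4c.png

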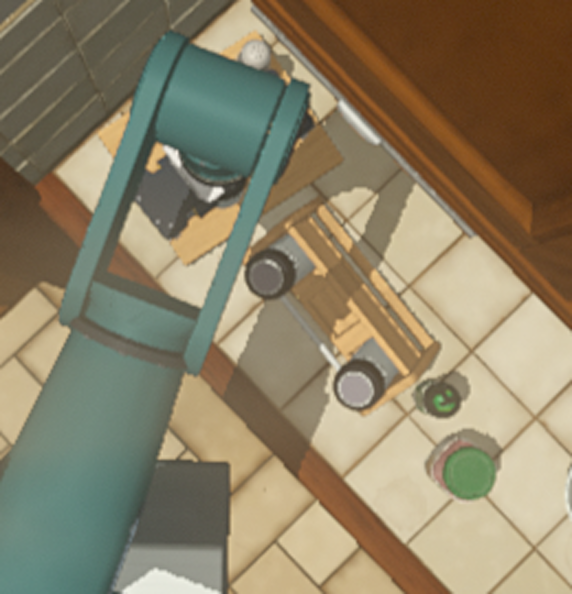

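View pics/scene4.png

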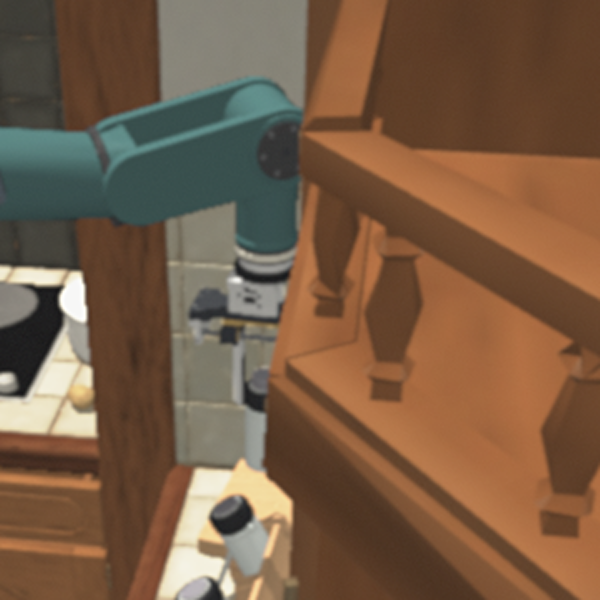

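```bash
python3 - <<'E'
from h import *
T,o=tcp();w=capture("wrist");print(o["ee_pos"].round(1),o["ee_rot"][:,2].round(3))
C=np.array([onz(w,*p,28,T) for p in [(237,42),(497,66),(459,268),(232,250)]]);print(C.round())
c=C.mean(0);ex=(C[1]-C[0]+C[2]-C[3]);ex/=np.linalg.norm(ex);print(c.round(),ex.round(3),[np.linalg.norm(C[i]-C[i-1]).round() for i in range(4)])
for p in [T[:3,3],T[:3,3]-[0,0,0]]:
    d=p[:2]-c[:2];print(d@ex[:2],d@np.array([-ex[1],ex[0]]))
print(proj(w,[570.2,-144,28],T))
E
```

```text
[ 570.8 -144.1  225.8] [ 0.005 -0.003 -1.   ]
[[ 644.    5.   28.]
 [ 776. -183.   28.]
 [ 622. -292.   28.]
 [ 490. -105.   28.]]
[ 633. -144.   28.] [ 0.576 -0.817 -0.   ] [np.float64(189.0), np.float64(230.0), np.float64(189.0), np.float64(228.0)]
-35.80428815459373 -51.00091630108672
-35.80428815459373 -51.00091630108672
[313.52339094 213.83314142]
```

Request:
jog_arm(deltas=[{"x": 0.3,"y": 0.2,"z": -1.5,"wx": 0,"wy": 0,"wz": 0,"grip": 0.5},{"x": 0.3,"y": 0.2,"z": -2,"wx": 0,"wy": 0,"wz": 0,"grip": 0.5},{"x": 0.2,"y": 0.2,"z": -2,"wx": 0,"wy": 0,"wz": 0,"grip": 0.5},{"x": 0,"y": 0,"z": -2,"wx": 0,"wy": 0,"wz": 0,"grip": 0.5},{"x": 0,"y": 0,"z": -1.3,"wx": 0,"wy": 0,"wz": 0,"grip": 0.5}])

```text
time: 17.63
ee_pos: [578.1, -137.6, 134.1]
ee_rot: [[0.766, 0.643, -0.0], [0.643, -0.766, -0.001], [-0.001, 0.001, -1.0]]
wrist_force: [0.5, -0.1, -2.9]
gripper_width: 0.57
```

Request:
jog_arm(deltas=[{"x": 0,"y": 0,"z": -0.6,"wx": 0,"wy": 0,"wz": 0,"grip": 0.5},{"x": 0,"y": 0,"z": -0.3,"wx": 0,"wy": 0,"wz": 0,"grip": 0.5},{"x": 0,"y": 0,"z": 0,"wx": 0,"wy": 0,"wz": 0,"grip": 0.5},{"x": 0,"y": 0,"z": 0,"wx": 0,"wy": 0,"wz": 0,"grip": 0.5},{"x": 0,"y": 0,"z": 0,"wx": 0,"wy": 0,"wz": 0,"grip": 0.5}])

```text
time: 18.05
ee_pos: [579.7, -138.3, 128.7]
ee_rot: [[0.766, 0.643, 0.005], [0.643, -0.766, -0.002], [0.002, 0.005, -1.0]]
wrist_force: [0.2, -0.6, -1.5]
gripper_width: 0.567
```

```bash
python3 snap.py w16; python3 - <<'E'
from h import *
c=capture("scene");cv2.imwrite("pics/scene5.png",cv2.resize(c["frame"][100:300,250:400,::-1],None,fx=3,fy=3,interpolation=cv2.INTER_CUBIC))
E
```

```text
18.05 [ 579.7 -138.3  128.7] [[0.766, 0.643, 0.005], [0.643, -0.766, -0.002], [0.002, 0.005, -1.0]] [-0.33  0.21  1.38 -0.    1.54  0.54] [ 0.2 -0.6 -1.5] 0.5674429314719102
```

View pics/w16.png

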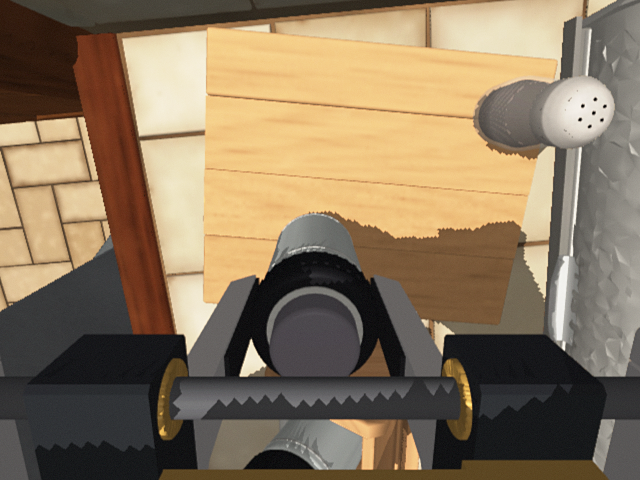

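View pics/scene5.png

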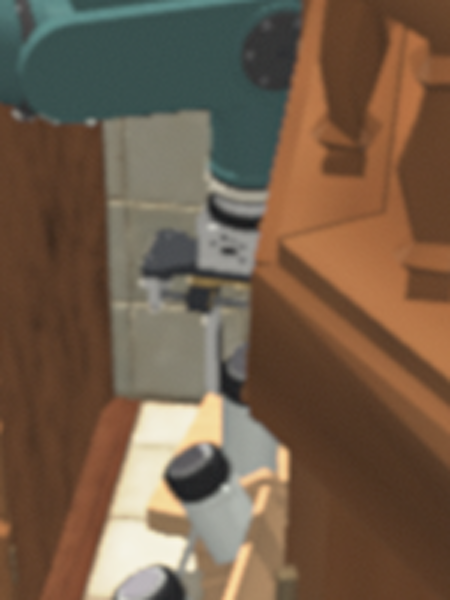

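Request:
jog_arm(deltas=[{"x": 0,"y": 0,"z": -0.4,"wx": 0,"wy": 0,"wz": 0,"grip": 0.5},{"x": 0,"y": 0,"z": -0.4,"wx": 0,"wy": 0,"wz": 0,"grip": 0.5},{"x": 0,"y": 0,"z": -0.1,"wx": 0,"wy": 0,"wz": 0,"grip": 0.5},{"x": 0,"y": 0,"z": 0,"wx": 0,"wy": 0,"wz": 0,"grip": 0.5},{"x": 0,"y": 0,"z": 0,"wx": 0,"wy": 0,"wz": 0,"grip": 0.5}])

```text
time: 18.57
ee_pos: [578.7, -137.9, 117.6]
ee_rot: [[0.766, 0.643, 0.001], [0.643, -0.766, -0.001], [0.0, 0.002, -1.0]]
wrist_force: [0.8, 0.7, -2.3]
gripper_width: 0.567
```

Request:
jog_arm(deltas=[{"x": 0,"y": 0,"z": -0.15,"wx": 0,"wy": 0,"wz": 0,"grip": 0.5},{"x": 0,"y": 0,"z": -0.15,"wx": 0,"wy": 0,"wz": 0,"grip": 0.5},{"x": 0,"y": 0,"z": 0,"wx": 0,"wy": 0,"wz": 0,"grip": 0.5},{"x": 0,"y": 0,"z": 0,"wx": 0,"wy": 0,"wz": 0,"grip": 0.5},{"x": 0,"y": 0,"z": 0,"wx": 0,"wy": 0,"wz": 0,"grip": 0.5}])

```text
time: 18.98
ee_pos: [578.9, -138.0, 115.0]
ee_rot: [[0.766, 0.643, 0.002], [0.643, -0.766, -0.002], [0.001, 0.002, -1.0]]
wrist_force: [0.7, -0.1, -2.9]
gripper_width: 0.566
```

Request:
jog_arm(deltas=[{"x": 0,"y": 0,"z": -0.15,"wx": 0,"wy": 0,"wz": 0,"grip": 0.5},{"x": 0,"y": 0,"z": -0.1,"wx": 0,"wy": 0,"wz": 0,"grip": 0.5},{"x": 0,"y": 0,"z": 0,"wx": 0,"wy": 0,"wz": 0,"grip": 0.5},{"x": 0,"y": 0,"z": 0,"wx": 0,"wy": 0,"wz": 0,"grip": 0.5},{"x": 0,"y": 0,"z": 0,"wx": 0,"wy": 0,"wz": 0,"grip": 0.5}])

```text
time: 19.4
ee_pos: [579.0, -138.0, 112.8]
ee_rot: [[0.766, 0.643, 0.002], [0.643, -0.766, -0.002], [0.001, 0.003, -1.0]]
wrist_force: [0.3, -0.2, 0.3]
gripper_width: 0.567
```

Request:
jog_arm(deltas=[{"x": 0,"y": 0,"z": -0.1,"wx": 0,"wy": 0,"wz": 0,"grip": 0.5},{"x": 0,"y": 0,"z": 0,"wx": 0,"wy": 0,"wz": 0,"grip": 0.5},{"x": 0,"y": 0,"z": 0,"wx": 0,"wy": 0,"wz": 0,"grip": 0.5},{"x": 0,"y": 0,"z": 0,"wx": 0,"wy": 0,"wz": 0,"grip": 0.5},{"x": 0,"y": 0,"z": 0,"wx": 0,"wy": 0,"wz": 0,"grip": 0.5}])

```text
time: 19.82
ee_pos: [579.2, -138.0, 112.8]
ee_rot: [[0.766, 0.643, 0.003], [0.643, -0.766, -0.002], [0.001, 0.003, -1.0]]
wrist_force: [-1.0, 0.4, 6.2]
gripper_width: 0.564
```

Request:
jog_arm(deltas=[{"x": 0,"y": 0,"z": 0,"wx": 0,"wy": 0,"wz": 0,"grip": 0.5},{"x": 0,"y": 0,"z": 0,"wx": 0,"wy": 0,"wz": 0,"grip": 0.5},{"x": 0,"y": 0,"z": 0,"wx": 0,"wy": 0,"wz": 0,"grip": 0.5},{"x": 0,"y": 0,"z": 0,"wx": 0,"wy": 0,"wz": 0,"grip": 0.5},{"x": 0,"y": 0,"z": 0,"wx": 0,"wy": 0,"wz": 0,"grip": 0.5}], squeeze=4)

```text
time: 20.23
ee_pos: [579.3, -138.1, 112.6]
ee_rot: [[0.766, 0.643, 0.004], [0.643, -0.766, -0.002], [0.001, 0.004, -1.0]]
wrist_force: [-1.0, 0.2, 6.3]
gripper_width: 0.574
```

Request:
jog_arm(deltas=[{"x": 0,"y": 0,"z": 0,"wx": 0,"wy": 0,"wz": 0,"grip": -0.25},{"x": 0,"y": 0,"z": 0,"wx": 0,"wy": 0,"wz": 0,"grip": -0.4},{"x": 0,"y": 0,"z": 0,"wx": 0,"wy": 0,"wz": 0,"grip": -0.55},{"x": 0,"y": 0,"z": 0,"wx": 0,"wy": 0,"wz": 0,"grip": -0.7},{"x": 0,"y": 0,"z": 0,"wx": 0,"wy": 0,"wz": 0,"grip": -0.7}])

```text
time: 20.65
ee_pos: [578.7, -138.0, 111.0]
ee_rot: [[0.766, 0.643, 0.001], [0.643, -0.766, -0.001], [0.0, 0.002, -1.0]]
wrist_force: [0.2, 0.3, -0.2]
gripper_width: 0.842
```

```bash
python3 snap.py w17
```

```text
20.65 [ 578.7 -138.   111. ] [[0.766, 0.643, 0.001], [0.643, -0.766, -0.001], [0.0, 0.002, -1.0]] [-0.33  0.22  1.41 -0.    1.51  0.54] [ 0.2  0.3 -0.2] 0.8418189590613269
```

View pics/w17.png

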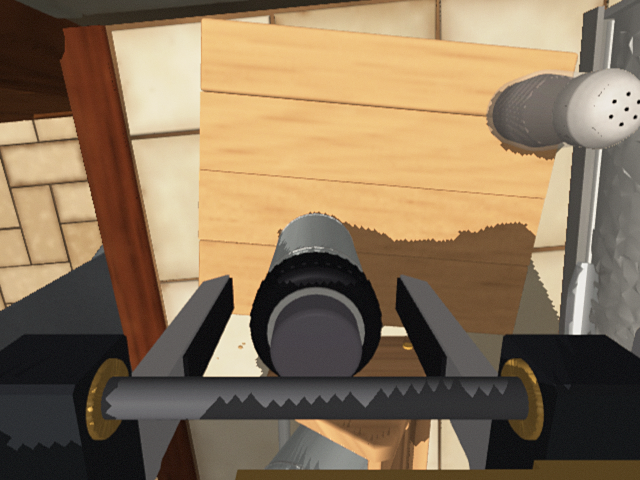

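Released and standing, with the fingers clear on both sides. I'll go straight up and then back toward the rack front.

Request:
jog_arm(deltas=[{"x": 0,"y": 0,"z": 1.5,"wx": 0,"wy": 0,"wz": 0,"grip": -0.7},{"x": 0,"y": 0,"z": 2,"wx": 0,"wy": 0,"wz": 0,"grip": -0.7},{"x": 0,"y": 0,"z": 2,"wx": 0,"wy": 0,"wz": 0,"grip": -0.7},{"x": 0,"y": 0,"z": 2,"wx": 0,"wy": 0,"wz": 0,"grip": -0.7},{"x": 0,"y": 0,"z": 1.5,"wx": 0,"wy": 0,"wz": 0,"grip": -0.7}])

```text
time: 21.12
ee_pos: [579.3, -138.1, 203.4]
ee_rot: [[0.766, 0.643, 0.004], [0.643, -0.766, -0.002], [0.002, 0.004, -1.0]]
wrist_force: [1.2, 0.3, 0.3]
gripper_width: 0.849
```

Request:
jog_arm(deltas=[{"x": -1,"y": -0.8,"z": 1.5,"wx": 0,"wy": 0,"wz": 0,"grip": -0.7},{"x": -2,"y": -1.6,"z": 1,"wx": 0,"wy": 0,"wz": 0,"grip": -0.7},{"x": -2,"y": -1.6,"z": 1,"wx": 0,"wy": 0,"wz": 0,"grip": -0.7},{"x": -2,"y": -1.6,"z": 0,"wx": 0,"wy": 0,"wz": 0,"grip": -0.7},{"x": -2,"y": -1.6,"z": 0,"wx": 0,"wy": 0,"wz": 0,"grip": -0.7}])

```text
time: 21.53
ee_pos: [488.4, -210.7, 237.6]
ee_rot: [[0.765, 0.643, 0.004], [0.643, -0.765, -0.003], [0.001, 0.005, -1.0]]
wrist_force: [0.7, -0.1, 0.4]
gripper_width: 0.85
```

Request:
jog_arm(deltas=[{"x": -2,"y": -2,"z": 0,"wx": 0,"wy": 0,"wz": 0,"grip": -0.7},{"x": -2,"y": -2,"z": 0,"wx": 0,"wy": 0,"wz": 0,"grip": -0.7},{"x": -2,"y": -2,"z": 0,"wx": 0,"wy": 0,"wz": 0,"grip": -0.7},{"x": -2,"y": -2,"z": 0,"wx": 0,"wy": 0,"wz": 0,"grip": -0.7},{"x": -2,"y": -2,"z": 0,"wx": 0,"wy": 0,"wz": 0,"grip": -0.7}])

```text
time: 21.95
ee_pos: [387.8, -310.7, 236.5]
ee_rot: [[0.766, 0.643, 0.002], [0.643, -0.766, -0.002], [0.0, 0.003, -1.0]]
wrist_force: [0.5, -0.6, -0.1]
gripper_width: 0.847
```

Request:
jog_arm(deltas=[{"x": -2,"y": -2.5,"z": 0,"wx": 0,"wy": 0,"wz": 0,"grip": -0.7},{"x": -2,"y": -2.5,"z": 0,"wx": 0,"wy": 0,"wz": 0,"grip": -0.7},{"x": -2,"y": -2.5,"z": 0,"wx": 0,"wy": 0,"wz": 0,"grip": -0.7},{"x": -1,"y": -2,"z": 0,"wx": 0,"wy": 0,"wz": 0,"grip": -0.7},{"x": 0,"y": 0,"z": 0,"wx": 0,"wy": 0,"wz": 0,"grip": -0.7}])

```text
time: 22.37
ee_pos: [316.5, -408.0, 235.9]
ee_rot: [[0.769, 0.639, 0.001], [0.639, -0.769, -0.002], [-0.001, 0.002, -1.0]]
wrist_force: [-0.5, 0.1, 0.2]
gripper_width: 0.849
```

```bash
python3 snap.py w18; python3 - <<'E'
from h import *
c=capture("top");im=c["frame"];cv2.imwrite("pics/top5c.png",cv2.resize(im[130:330,220:440,::-1],None,fx=3.2,fy=3,interpolation=cv2.INTER_CUBIC))
im=im.astype(int)
mask=((abs(im[...,0]-im[...,2])<30)&(im[...,0]>140)&(im[...,0]<200)).astype(np.uint8)
n,l,s,ce=cv2.connectedComponentsWithStats(mask)
for i in range(1,n):
    if s[i,4]>60 and 240<ce[i,0]<400 and 130<ce[i,1]<330: print(s[i],ce[i].round(1),onz(c,*ce[i],162).round())
E
```

```text
22.3667 [ 316.5 -408.   235.9] [[0.769, 0.639, 0.001], [0.639, -0.769, -0.002], [-0.001, 0.002, -1.0]] [-1.02  0.01  1.4  -0.    1.74 -0.14] [-0.5  0.1  0.2] 0.8487615409293232
[334 133 101 105 242] [385.8 186.2] [ 638. -300.  162.]
[328 149  14  13  84] [335.6 155.2] [ 711. -177.  162.]
[309 203  17  16 201] [317.1 210.4] [ 575. -137.  162.]
[343 237  19  20 137] [353.  245.1] [ 494. -225.  162.]
[333 248  16  16 206] [340.5 255.6] [ 468. -195.  162.]
[381 284  18  19 136] [390.7 292.2] [ 385. -317.  162.]
[373 299  17  16 211] [381.2 306.4] [ 351. -294.  162.]
```

View pics/top5c.png

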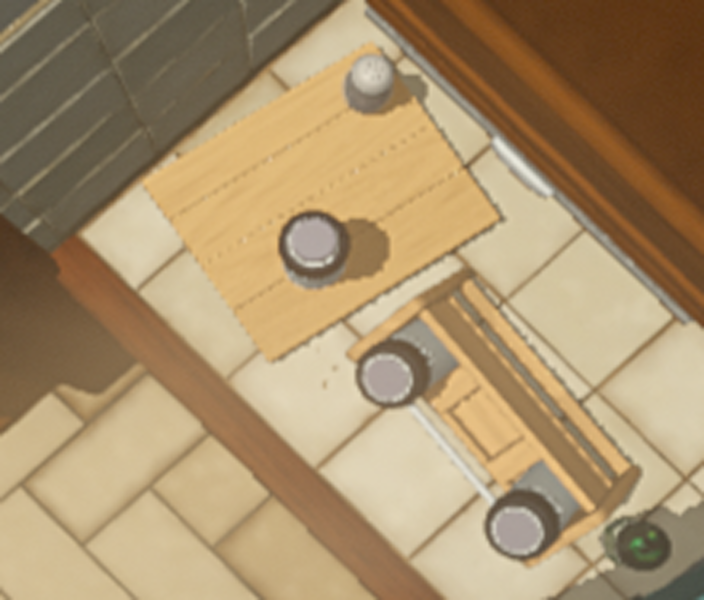

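View pics/w18.png

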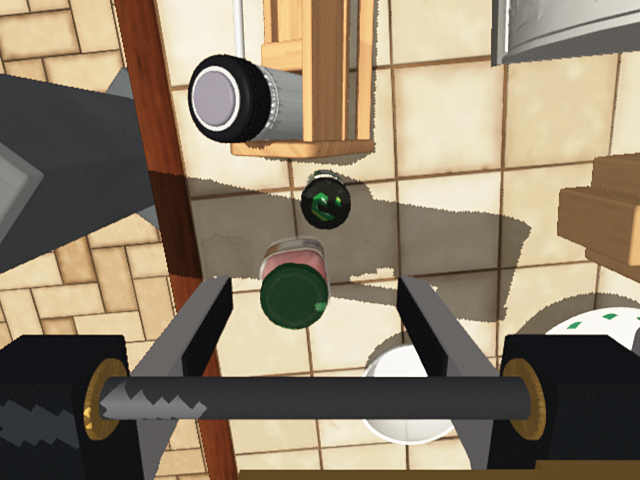

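```bash
python3 -c "
from plant import *
print(get_obs()['joint_vel'].round(3)); print(hand_in())"
```

```text
[ 0.034 -0.014  0.006  0.005  0.004  0.001]
the job is handed in; nothing more can be done
None
```

I pressed all three buttons to their hard stop (about 20–30 N each) and let go. The left and right buttons stayed down. The middle one came back up, so I drew that canister out along its axis and set it upright on the chopping board. I handed the job in at about 22 s.

**Final checks (last top camera picture):**
- **Middle canister:** it stands upright on the board at about (575, -137) mm. By my measurement that is about 35–40 mm from the board's centre along each board axis, inside the limits.
- **Left and right canisters:** both are still in their rack places, with buttons sitting concentric in their lids, meaning down. Their buttons show within about 1 px of where they did at the start.
- **Bystanders and arm:** the salt shaker and spice jar look unmoved, and the arm was clear of everything.

**Where checks disagreed or were limited:**
- My first camera estimate of the button height was too low, about 145–153 mm against the 160 mm implied by the hard stop. I used the force reading instead.
- The middle button being up was clear while the canister leaned in the rack. On the board, seen from straight above, the picture cannot show it as plainly.
- My first two move calls were refused because some row keys were missing. Nothing moved.

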